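# Open the dial lid and shake the mints into the tankard

### The job

Turn the brass dial on top of the steel mint shaker until its largest opening is over the outlet by the pointer tab, while the shaker still stands on the rubber bar mat; then pick up the shaker, tip it towards its tab and shake all four mint balls out into the pewter tankard, and stand the empty shaker upright on the mat again and let go of it. Leave the tankard standing where it is, and do not knock over or push aside the bottles, the opener or anything else on the shelf.

Things in the scene. Friction and masses are not known exactly. Their poses are not given: they have to be found in the camera images.
- shaker: Mint shaker: round brushed-steel canister with a brass dial cap on the bar mat. 99 mm high, 0.46 kg. Origin: centre of its underside; z up its axis, x towards its steel pointer tab (16 mm out from the body at 76 to 84 mm height). Steel body 67 mm in diameter up to the shoulder at 84 mm; above it the dial cap, 63 mm in diameter, 85 to 99 mm height. Mints come out on the tab side only.
- dial (a joint): Angle (rad) of the brass dial cap about the shaker's axis: 0 = largest opening over the outlet, in line with the tab; positive = anticlockwise of the tab seen from above, so turn clockwise to reach 0. Starts at 0.9 to 2.3; stops at -0.6 and 2.9; stays where it is left. Friction about 0.02 N m; the shaker's grip on the rubber mat resists more than that.
- large_opening (a point): Centre of the dial's largest opening, on its top face, 14.5 mm from the shaker's axis, 99 mm above its underside; turns with the dial. The dial has three kinds of opening, 120 degrees apart: one 28 mm hole (the largest), one 16 mm hole, and a group of five 4 mm holes.
- outlet (a point): Fixed point on the shaker on its tab side, 14.5 mm from its axis, 99 mm above its underside: where the largest opening must come. The fixed lid below the dial has one 29 mm outlet there, flush with the inside wall (28.5 mm radius). Inside, the wall widens 5 degrees from the floor (21 mm radius, 8 mm up), so mints start to roll out at some 85 degrees of tipping and run freely at 95.
- tankard: Pewter tankard, open at the top: 105 mm high, outside radius 48 mm at the rim (inside radius 45 mm), wall 3 mm, inside floor 6 mm above its underside, 0.65 kg. Origin at the centre of its underside, z up; its C handle points along its -y and reaches 92 mm from its axis.
- mat: Square black rubber bar mat, 170 x 170 mm, 6 mm thick, does not move, grippy. Origin at the centre of its underside, axes along its sides. Fixed equipment round the work space: at the back a tiled upstand, 196 mm high, whose face is at x = 0.855, with a green steel cap box on it, 205 mm high, reaching forward to x = 0.745, for y between -0.15 and 0.15.
- dasher_a: Amber glass dasher bottle with paper label and steel cap, 54 mm diameter, 150 mm high, standing; origin at the centre of its underside. Bystander, between the tankard and the mat.
- dasher_b: The second amber dasher bottle, the same size, standing close to the tankard; origin at the centre of its underside. Bystander.
- opener: Bone-handled bottle opener, 161 x 34 x 13 mm, lying on the mat next to the shaker, along the mat's y; origin at its underside, handle to its -x (74 mm), steel head to +x (87 mm). Bystander.
- glass_tumbler: Clear glass tumbler, 82 mm rim diameter, 105 mm high, standing; origin at the centre of its underside. Bystander.
- jigger: Steel double-cone jigger, 48 mm diameter, 112 mm high, standing; origin at the centre of its underside. Bystander. At the back left an ice bucket, 200 mm over its handles, 170 mm high, at x = 0.70, y = 0.46; left of it, beyond y = 0.55, a tray of upturned glasses, 154 mm high.
- coasters: Stack of beer mats, 94 x 94 x 34 mm; origin at the centre of its underside. Bystander. At the robot's right, beyond y = -0.57, a rail of bottles, 240 mm high, from x = 0.43 to 0.83; at the back right a lemon board, 74 mm high, from x = 0.70, y from -0.46 to -0.24.
- mint0_center (a point): Centre of mint 1 of 4: a smooth hard boiled mint ball, 23 mm diameter, 10 g, rolls easily. All four start inside the shaker; two abreast can jam at the outlet until the shaker is tipped back and jolted.
- mint1_center (a point): Centre of mint 2 of 4: a smooth hard boiled mint ball, 23 mm diameter, 10 g, rolls easily. All four start inside the shaker; two abreast can jam at the outlet until the shaker is tipped back and jolted.
- mint2_center (a point): Centre of mint 3 of 4: a smooth hard boiled mint ball, 23 mm diameter, 10 g, rolls easily. All four start inside the shaker; two abreast can jam at the outlet until the shaker is tipped back and jolted.
- mint3_center (a point): Centre of mint 4 of 4: a smooth hard boiled mint ball, 23 mm diameter, 10 g, rolls easily. All four start inside the shaker; two abreast can jam at the outlet until the shaker is tipped back and jolted.
Mind the look-alikes: they are no part of the job. Several things have the shape of the mat; the one meant has the colours described above.

How it is judged:
By the outcome, as a careful person would: the job done as asked, in the order asked, and still so for the second after the job is handed in, with the robot touching nothing.
It also fails if it takes over 67 s, if anything falls off the work surface, if the arm or the gripper's body presses on something with over 40 N, if the wrist force passes 120 N, or if a joint passes its speed limit or range.

### The arm

A 7-joint arm with a two-finger parallel gripper is mounted at the origin on the work surface. World frame = base frame: x ahead of the robot, y to its left, z up, the work surface at z = 0. Lengths are in m, angles in rad, forces in N, time in s.
With the tool pointing down it reaches from about 0.4 to 0.875 m from the base axis. Payload 6.5 kg.
Tool frame: the origin (TCP) lies midway between the tips of the shut fingers; the grasp point (between the pads) lies 19 mm behind it; z points along the fingers, y is the line along which they close (so a half turn about z gives the same grasp; the last joint's range is limited). The gripper opens to 88 mm and grips with 3 to 60 N. Pads are 18 mm wide; open, the fingers measure 123 mm over their backs; the gripper's body (75 mm by 187 mm) begins 45 mm behind the grasp point.
Start: joints at [-1.249, 0.536, -0.004, 1.538, 0.003, 1.067, -0.071], TCP at [0.246, 0.602, 0.239] pointing down, gripper open.
Joint ranges: [-2.7, 2.7], [-0.37, 2.16], [-1.27, 1.26], [0.24, 2.4], [-1.31, 4.45], [0.19, 1.91], [-2.76, 2.76]. Speed limits (rad/s): [2.39, 2.39, 3.14, 3.14, 3.14, 3.14, 3.14].

### API

Orientations are given as a unit quaternion [w, x, y, z].
In Python, from station import get_obs, cams, ctrl gives the robot as it stands.
- The arm moves only by the shell command python3 -m creep 'ROWS' [FORCE]. ROWS is text: rows parted by semicolons, each of 5 numbers parted by spaces: the closure, from -1 (fully open) to 1 (shut), then the shift along the world's x, y, z normalised to -1 to 1, where 1 is 0.6 m, then the turn about the world's z normalised to -1 to 1, where 1 is pi rad. A call has 1 to 12 rows; each row is the pose to reach, as a shift and turn from the pose commanded when the call began, turning the shorter way round; what a row does not reach only later rows make up. A row lasts 1/8 s, in which the tool goes at most 62.5 mm and 10.7 degrees, less where a joint would pass 70% of its speed; a pose out of reach is approached as far as the arm can. A call with a number of a shift or a turn outside -1 to 1 is refused whole. A call with a gripper value outside its range is refused whole. The fingers move at their own pace and stop on an object; FORCE is the grip in N (left out, the last holds). Time passes only in rows, so rows that repeat a pose let the fingers close. It gives the time, the measured TCP pose, the force, the opening and the grip force at its end, in the units of the state.
- get_obs(): the state, without advancing time (a new reading comes with each control period).
- cams.capture(name): name is "scene" or "top" or "wrist"; returns a dict with "image" (480x640x3 uint8, blue, green, red), "mtx" (3x3 intrinsics, pixels), "distortion" ([k1, k2, p1, p2, k3] as OpenCV has them; the pictures are not rectified), "rvec" (rotation vector, rad) and "tvec" (3), from world to camera coordinates, as OpenCV has them. Camera axes: x right, y down, z forward; pixel columns grow to the right and rows downward; lengths in m; the calibration is good to about 2 mm. A picture is of the moment at which its call begins. There is no depth.
- ctrl.sign_off(): hands the job in; it is judged then, once.
The state is a dict: "t": time; "q": joint angles; "joint_velocities": joint speeds; "effort": joint torques, N m; "eef_pos": TCP position; "orientation": TCP orientation; "ft_force": force on the tool from outside, world axes, zero at the start; "torque": the same for the moment, N m; "finger_gap": finger opening in m; "grip_force": force on a finger pad.
Only numpy, scipy, OpenCV 4.12 (cv2) and the standard library are available. Lean on these libraries where they do the work, as an engineer would, in place of code of your own. Each camera call takes 0.05 s, during which the arm holds its last target. There are 200 camera calls.

## Working session

There is one attempt and no reset: what is moved stays moved. The work goes in short steps, Python scripts to look and compute and a shell command to move; the robot and the scene stay as the last step left them, time stands still between calls to the robot, and variables do not carry over. Pictures are saved under pics/ and viewed, at most 10 in all, crops included, and the job is handed in when it is done.

```bash
ls; mkdir -p pics; cat > h.py <<'E'
import numpy as np, cv2
from station import get_obs, cams, ctrl
def cap(n,f=None):
    c=cams.capture(n)
    if f: cv2.imwrite('pics/'+f,c['image'])
    return c
def ray(c,uv):
    uv=np.array(uv,float).reshape(-1,1,2)
    p=cv2.undistortPoints(uv,np.array(c['mtx']),np.array(c['distortion'])).reshape(-1,2)
    R=cv2.Rodrigues(np.array(c['rvec'],float))[0]; t=np.array(c['tvec'],float).reshape(3)
    return -R.T@t, np.c_[p,np.ones(len(p))]@R
def onz(c,uv,z):
    o,d=ray(c,uv); return o+d*((z-o[2])/d[:,2])[:,None]
def tri(c1,u1,c2,u2):
    o1,d1=ray(c1,u1);o2,d2=ray(c2,u2);d1=d1[0];d2=d2[0]
    A=np.c_[d1,-d2]; s=np.linalg.lstsq(A,o2-o1,rcond=None)[0]
    a=o1+s[0]*d1;b=o2+s[1]*d2
    return (a+b)/2,np.linalg.norm(a-b)
def proj(c,P):
    return cv2.projectPoints(np.array(P,float).reshape(-1,1,3),np.array(c['rvec'],float),np.array(c['tvec'],float),np.array(c['mtx']),np.array(c['distortion']))[0].reshape(-1,2)
E
python3 - <<'E'
from h import *
import pickle
d={n:cap(n,n+'0.png') for n in('scene','top')}
pickle.dump(d,open('c0.pkl','wb'))
for n in d:
    o,r=ray(d[n],[[320,240]]);print(n,o,r)
print(get_obs())
E
```

```text
pics
scene [0.86332256 0.48545883 1.01619792] [[-0.33547111 -0.4260673  -0.84022322]]
top [ 0.42388123 -0.00503917  1.22098703] [[ 0.09207526 -0.01439014 -0.99571681]]
{'t': 0.1, 'q': array([-1.24915631,  0.53711188, -0.00440431,  1.53873604,  0.00260746,
        1.0673076 , -0.07121379]), 'joint_velocities': array([-0.00068403, -0.00169598, -0.00070549, -0.00229597, -0.00090576,
       -0.00027544, -0.00143488]), 'effort': array([ 2.71780962e-03, -5.72075915e+01,  9.94150713e-01, -2.52228391e+01,
       -5.61339967e-02,  1.34470436e-02,  5.64683864e-05]), 'eef_pos': array([0.2456513 , 0.6012084 , 0.23792803]), 'orientation': array([-8.11792308e-05,  1.92691168e-01,  9.81259144e-01, -7.74485326e-04]), 'ft_force': array([-0.23355144,  0.21088396, -0.96386853]), 'torque': array([-0.0160892 ,  0.02460176,  0.04871001]), 'grip_force': 0.0, 'finger_gap': 0.08795136519926984}
```

View pics/top0.png

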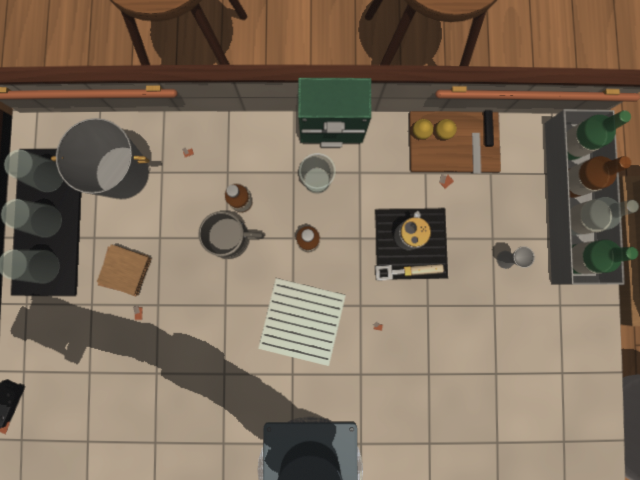

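View pics/scene0.png

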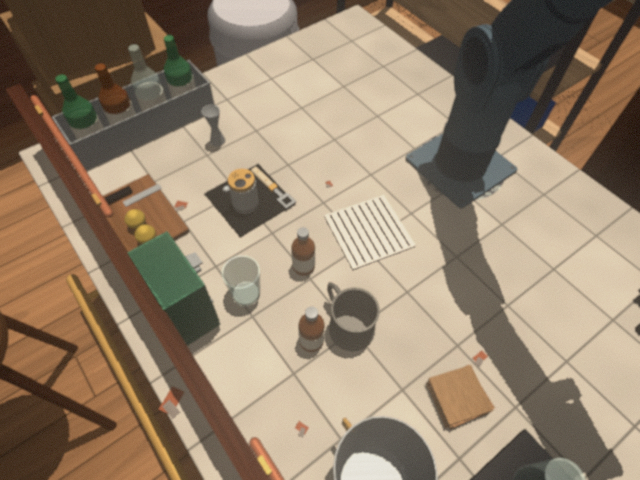

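The top view shows the mat at (411,243), shaker dial at (414,232) with its tab at (417,214), so the tab points to +x. The tankard is at (224,235) with its handle to −y, and the dashers are at (308,237) and (237,195). In the scene view the dial is at (242,180) and the tankard rim at (355,309).

```bash
python3 - <<'E'
from h import *
import pickle
d=pickle.load(open('c0.pkl','rb'))
T,S=d['top'],d['scene']
# brass mask centroid (filled hull) in both views
def dial(c,box):
    x0,y0,x1,y1=box; im=c['image'][y0:y1,x0:x1]; h=cv2.cvtColor(im,cv2.COLOR_BGR2HSV)
    m=cv2.inRange(h,(8,110,120),(30,255,255)); 
    n,l,s,_=cv2.connectedComponentsWithStats(m); i=1+np.argmax(s[1:,4])
    p=cv2.findNonZero((l==i).astype(np.uint8)); hull=cv2.convexHull(p)
    e=cv2.fitEllipse(hull); return (e[0][0]+x0,e[0][1]+y0),e,s[i]
a=dial(T,(380,205,445,262)); b=dial(S,(215,160,265,215)); print(a,b)
print(tri(T,a[0],S,b[0]), onz(T,a[0],.105), onz(S,b[0],.105))
print('tab',onz(T,(417,214),.086))
# mat: dark mask
for nm,c,box in(('top',T,(365,195,460,290)),):
    x0,y0,x1,y1=box; g=cv2.cvtColor(c['image'][y0:y1,x0:x1],cv2.COLOR_BGR2GRAY)
    m=(g<70).astype(np.uint8); p=cv2.findNonZero(m); r=cv2.minAreaRect(p); bp=cv2.boxPoints(r)+[x0,y0]
    w=onz(c,bp,.006); print('mat',w[:,:2],w.mean(0), np.linalg.norm(w[1]-w[0]),np.linalg.norm(w[2]-w[1]))
print('tank rim',onz(T,(224,233),.105),onz(S,(355,309),.105),tri(T,(224,233),S,(355,309)))
print('dashA cap',tri(T,(308,236),S,(303,233)),'dashB cap',tri(T,(232,189),S,(311,314)))
print('tumbler',tri(T,(317,171),S,(242,272)),'coaster',onz(T,(124,270),.034),'jig',onz(T,(523,257),.112))
ims=[cv2.resize(T['image'][195:290,365:460],(390,390),interpolation=cv2.INTER_CUBIC),cv2.resize(S['image'][150:245,195:290],(390,390),interpolation=cv2.INTER_CUBIC)]
cv2.imwrite('pics/crop1.png',np.hstack(ims))
E
```

```text
((415.39316177368164, 231.55920219421387), ((35.39316177368164, 26.559202194213867), (28.655643463134766, 28.77351188659668), 2.188483476638794), array([ 22,  13,  28,  29, 502], dtype=int32)) ((240.8282871246338, 179.00343894958496), ((25.82828712463379, 19.00343894958496), (20.853788375854492, 26.79633903503418), 78.94285583496094), array([ 13,   9,  27,  21, 359], dtype=int32))
(array([ 0.54683608, -0.23192218,  0.1003087 ]), np.float64(0.0004378297223759182)) [[ 0.54649411 -0.23111323  0.105     ]] [[ 0.54830512 -0.22808082  0.105     ]]
tab [[ 0.58826831 -0.23921101  0.086     ]]
mat [[ 0.61058093 -0.15409788]
 [ 0.61607033 -0.32466667]
 [ 0.44764839 -0.32577846]
 [ 0.44280404 -0.15733022]] [ 0.52927592 -0.24046831  0.006     ] 0.1706570921187101 0.16842560090700207
tank rim [[0.54175781 0.18975738 0.105     ]] [[0.54207959 0.19868438 0.105     ]] (array([0.54070017, 0.19354332, 0.09490095]), np.float64(0.005861764180346329))
dashA cap (array([0.53219209, 0.00496317, 0.1396579 ]), np.float64(0.0003295209023075122)) dashB cap (array([0.6315689 , 0.16830422, 0.14421006]), np.float64(0.0017794220262697716))
tumbler (array([ 0.68105309, -0.01337248,  0.10005554]), np.float64(0.00270085598941745)) coaster [[0.46169883 0.43481692 0.034     ]] jig [[ 0.49059811 -0.46647068  0.112     ]]
```

View pics/crop1.png

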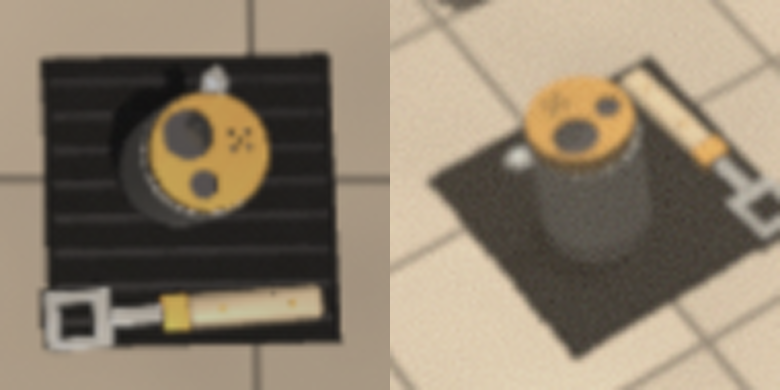

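```bash
python3 -m creep '-1 0.27 -0.9 0.2 -0.4; -1 0.27 -0.9 0.2 -0.4; -1 0.27 -0.9 0.2 -0.4; -1 0.27 -0.9 0.2 -0.4; -1 0.27 -0.9 0.2 -0.4; -1 0.27 -0.9 0.2 -0.4; -1 0.27 -0.9 0.2 -0.4; -1 0.27 -0.9 0.2 -0.4; -1 0.27 -0.9 0.2 -0.4; -1 0.27 -0.9 0.2 -0.4'
```

```text
t: 1.35
eef_pos: [0.4086, 0.0581, 0.3595]
orientation: [0.0, 0.735, 0.678, 0.001]
ft_force: [-1.0, -0.2, 0.4]
finger_gap: 0.088
grip_force: 0.0
```

```bash
python3 -m creep '-1 0.15 -0.485 -0.05 -0.227; -1 0.15 -0.485 -0.05 -0.227; -1 0.15 -0.485 -0.05 -0.227; -1 0.15 -0.485 -0.05 -0.227; -1 0.15 -0.485 -0.05 -0.227; -1 0.15 -0.485 -0.05 -0.227; -1 0.15 -0.485 -0.05 -0.227; -1 0.15 -0.485 -0.05 -0.227'; python3 - <<'E'
from h import *
import pickle
c=cap('wrist','w1.png'); pickle.dump(c,open('w1.pkl','wb'))
o=get_obs(); print(o['q'],o['eef_pos']); print(ray(c,[[320,240]])); print(proj(c,[[.547,-.231,.105],[.59,-.239,.086]]))
E
```

```text
t: 2.35
eef_pos: [0.4982, -0.2271, 0.3286]
orientation: [-0.001, 0.924, 0.383, 0.0]
ft_force: [-0.0, -0.4, 0.0]
finger_gap: 0.0885
grip_force: 0.0
[-0.30856105  0.35059052  0.84974341  1.74077788 -0.28436071  1.17885885
 -0.16253803] [ 0.49819266 -0.22725166  0.32880454]
(array([ 0.54976124, -0.17774672,  0.47549181]), array([[-0.18575568, -0.18225598, -0.96576864]]))
[[360.64578922 175.80959841]
 [398.21769738 146.89635231]]
```

View pics/w1.png

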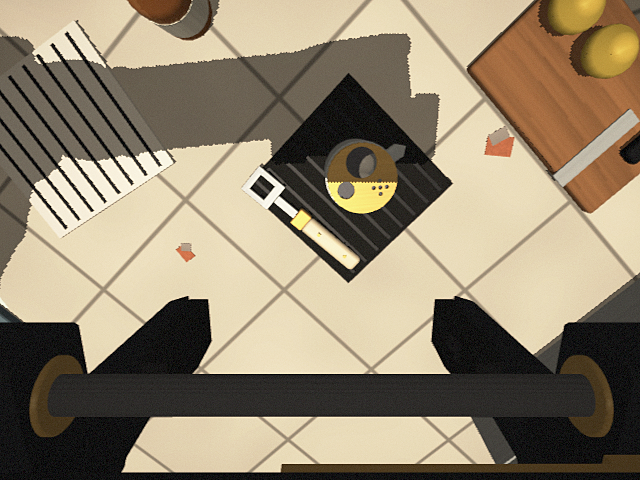

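Wrist view: the dial is centred at about (361,177), with the large hole at (360,162), the small hole at (346,190), the five-hole group at (380,190) and the tab at (397,151).

```bash
python3 - <<'E'
from h import *
import pickle
c=pickle.load(open('w1.pkl','rb')); im=c['image'][125:225,310:420]
hsv=cv2.cvtColor(im,cv2.COLOR_BGR2HSV); m=cv2.inRange(hsv,(8,90,50),(35,255,255))
n,l,s,_=cv2.connectedComponentsWithStats(m); i=1+np.argmax(s[1:,4])
hull=cv2.convexHull(cv2.findNonZero((l==i).astype(np.uint8))); e=cv2.fitEllipse(hull); ce=(e[0][0]+310,e[0][1]+125); print(ce,e,s[i])
C=onz(c,ce,.105)[0]; print(C)
d=pickle.load(open('c0.pkl','rb'));print(tri(c,ce,d['top'],(415.4,231.6)),tri(c,ce,d['scene'],(240.8,179.0)))
for nm,uv,z in(('big',(360,162),.105),('small',(346,190),.105),('five',(380,190),.105),('tab',(397,151),.09)):
    v=onz(c,uv,z)[0]-C; print(nm,v[:2],np.hypot(*v[:2]),np.degrees(np.arctan2(v[1],v[0])))
cv2.imwrite('pics/w1c.png',cv2.resize(im,(660,600),interpolation=cv2.INTER_CUBIC))
E
```

```text
(361.96814727783203, 177.6471939086914) ((51.96814727783203, 52.647193908691406), (70.42012023925781, 71.5208511352539), 29.430295944213867) [  17   17   71   72 2951]
[ 0.54671894 -0.23304433  0.105     ]
(array([ 0.54697997, -0.23351586,  0.096887  ]), np.float64(0.0016019139835385303)) (array([ 0.54628031, -0.23389339,  0.0979261 ]), np.float64(0.0008644439100884077))
big [0.0082733 0.0113734] 0.01406419528252435 53.96691253221535
small [-0.01800376  0.00213363] 0.01812975131841636 173.24139067177376
five [ 0.004012   -0.01976535] 0.02016842270565635 -78.52590984258171
tab [ 0.03960823 -0.00728409] 0.04027244271428422 -10.420455759944362
```

View pics/w1c.png

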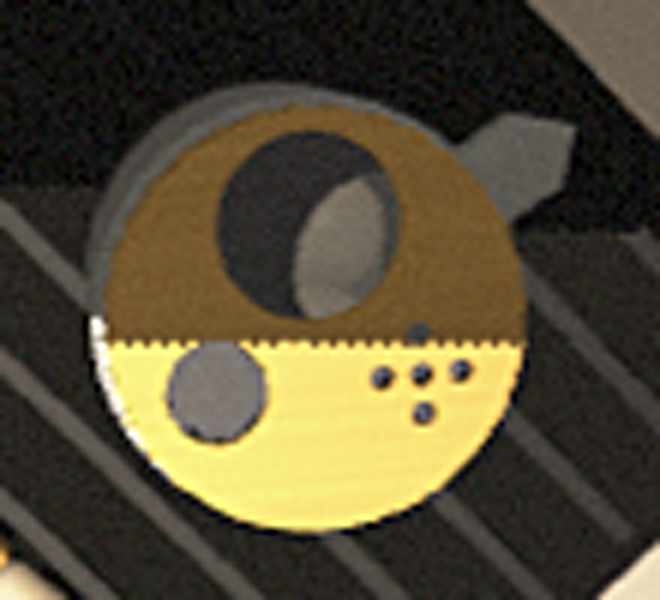

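The crop (scale 6) shows the dial centre at full-image (362.3,177.7), the large hole at (361.5,162.5), the small hole at (346,190.3), the five-hole group at (380.3,187.2) and the tab tip at about (405,151). The brass hull includes the dial's side, which explains why the triangulated height of about 0.098 m matches the cap's mid-height.

```bash
python3 - <<'E'
from h import *
import pickle
c=pickle.load(open('w1.pkl','rb')); C=onz(c,(362.3,177.7),.102)[0]; print(C)
a=[]
for nm,uv,z,off in(('big',(361.5,162.5),.105,0),('small',(346,190.3),.105,120),('five',(380.3,187.2),.105,-120),('tab',(405.2,150.8),.090,0),('tab2',(400.5,151.5),.090,0)):
    v=onz(c,uv,z)[0]-C; th=np.degrees(np.arctan2(v[1],v[0])); print(nm,np.hypot(*v[:2]),th,th-off)
E
```

```text
[ 0.54687636 -0.23374059  0.102     ]
big 0.013911887077570014 50.9343411838915 50.9343411838915
small 0.01853890094246919 171.83705192876965 51.837051928769654
five 0.018313897550221767 -71.62082313854434 48.37917686145566
tab 0.04647330452645925 -14.713699091322232 -14.713699091322232
tab2 0.0424571095646502 -12.526626910101502 -12.526626910101502
```

```bash
python3 -m creep '-1 0.082 -0.008 -0.05 0; -1 0.082 -0.008 -0.15 0; -1 0.082 -0.008 -0.25 0; -1 0.082 -0.008 -0.3 0; -1 0.082 -0.008 -0.3 0; -1 0.082 -0.008 -0.3 0'
```

```text
t: 3.15
eef_pos: [0.5481, -0.2339, 0.1505]
orientation: [0.001, 0.924, 0.382, 0.001]
ft_force: [0.7, -0.2, 0.2]
finger_gap: 0.0881
grip_force: 0.0
```

```bash
python3 -m creep '-1 -0.002 0 -0.05 0; -1 -0.002 0 -0.092 0; -1 -0.002 0 -0.092 0; 1 -0.002 0 -0.092 0; 1 -0.002 0 -0.092 0; 1 -0.002 0 -0.092 0; 1 -0.002 0 -0.092 0; 1 -0.002 0 -0.092 0; 1 -0.002 0 -0.092 0' 8
```

```text
t: 4.28
eef_pos: [0.5458, -0.2337, 0.0943]
orientation: [-0.0, 0.924, 0.382, 0.0]
ft_force: [-2.8, 3.7, 7.1]
finger_gap: 0.0636
grip_force: 8.0
```

```bash
python3 -m creep '1 0 0 0.001 -0.05; 1 0 0 0.001 -0.1; 1 0 0 0.001 -0.15; 1 0 0 0.001 -0.2; 1 0 0 0.001 -0.25; 1 0 0 0.001 -0.3; 1 0 0 0.001 -0.356; 1 0 0 0.001 -0.356; 1 0 0 0.001 -0.356'; python3 -m creep '-1 0 0 0 0; -1 0 0 0 0; -1 0 0 0 0; -1 0 0 0 0; -1 0 0 0.09 0; -1 -0.07 0 0.2 0; -1 -0.09 0.08 0.3 0; -1 -0.09 0.08 0.35 0; -1 -0.09 0.08 0.35 0; -1 -0.09 0.08 0.35 0;-1 -0.09 0.08 0.35 0'
python3 - <<'E'
from h import *
import pickle
c=cap('wrist'); pickle.dump(c,open('w2.pkl','wb'))
u=proj(c,[[.547,-.234,.105]])[0]; print(u)
x,y=(int(max(0,u[0]-50)),int(max(0,u[1]-50))); print(x,y)
cv2.imwrite('pics/w2c.png',cv2.resize(c['image'][y:y+100,x:x+100],(600,600),interpolation=cv2.INTER_CUBIC))
E
```

```text
t: 5.4
eef_pos: [0.546, -0.2335, 0.0947]
orientation: [-0.001, 0.986, -0.166, -0.0]
ft_force: [-2.2, 2.9, 4.7]
finger_gap: 0.0635
grip_force: 8.0
t: 6.78
eef_pos: [0.4912, -0.1861, 0.303]
orientation: [0.0, 0.986, -0.167, -0.001]
ft_force: [0.4, -0.7, -0.2]
finger_gap: 0.0883
grip_force: 0.0
[351.76724486 135.58758795]
301 85
```

View pics/w2c.png

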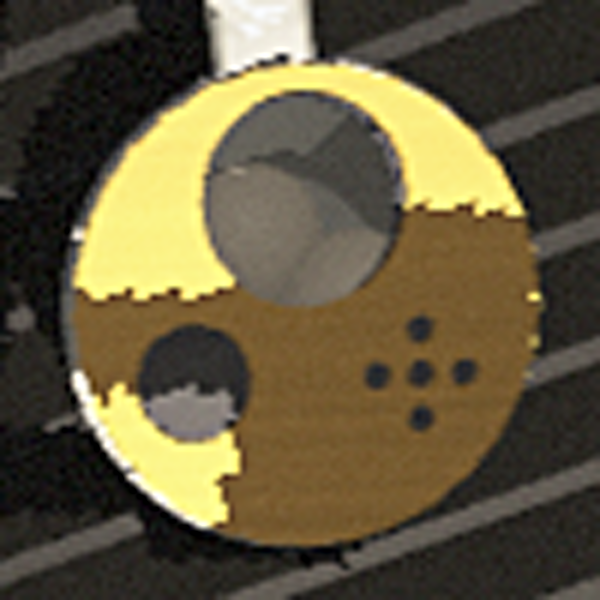

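The dial is now centred at crop (306,305), with the large hole at (305,199), the small hole at (195,383), the five-hole group at (421,373) and the tab's centre line at about (263,40).

```bash
python3 - <<'E'
from h import *
import pickle
c=pickle.load(open('w2.pkl','rb')); f=lambda x,y:(301+x/6,85+y/6)
# bright tab mask to get its centre line
g=cv2.cvtColor(c['image'],cv2.COLOR_BGR2GRAY)[70:95,330:360]; m=(g>170)
for r in range(0,25,3):
    xs=np.where(m[r])[0]; print(r+70, (xs.min()+330,xs.max()+330) if len(xs) else None)
for zc in(.102,.105):
  C=onz(c,f(306,305),zc)[0]; print(C)
  for nm,p,z,off in(('big',(305,199),.105,0),('small',(195,383),.105,120),('five',(421,373),.105,-120),('tab',(263,40),.090,0)):
    v=onz(c,f(*p),z)[0]-C; th=np.degrees(np.arctan2(v[1],v[0])); print(nm,np.hypot(*v[:2]),th,(th-off+180)%360-180)
E
```

```text
70 None
73 None
76 (np.int64(341), np.int64(344))
79 (np.int64(339), np.int64(348))
82 (np.int64(337), np.int64(351))
85 (np.int64(336), np.int64(351))
88 (np.int64(337), np.int64(351))
91 (np.int64(337), np.int64(351))
94 (np.int64(338), np.int64(352))
[ 0.54663466 -0.23431611  0.102     ]
big 0.013844465029882874 -16.434064806956286 -16.434064806956286
small 0.018435070278466022 104.8302667387864 -15.169733261213594
five 0.018160533987649566 -138.74113839994178 -18.741138399941775
tab 0.03561967711950451 -9.750666795596599 -9.7506667955966
[ 0.54675288 -0.23412041  0.105     ]
big 0.013788218158926464 -17.35309939534517 -17.35309939534517
small 0.0182768811756799 105.34555999092751 -14.654440009072488
five 0.018378593755777984 -138.52553109077667 -18.525531090776667
tab 0.035536949759301294 -10.093925689539603 -10.093925689539617
```

```bash
python3 - <<'E'
from h import *
import pickle
c=pickle.load(open('w2.pkl','rb'))
C=np.array([.5467,-.2342,0])
P=onz(c,[(342.4,75),(343.5,80),(343.8,85),(344.2,91)],.090)
for p in P: v=p-C; print(np.hypot(*v[:2]),np.degrees(np.arctan2(v[1],v[0])))
v=P[0]-P[3];print(np.degrees(np.arctan2(v[1],v[0])))
o=get_obs();print(o['eef_pos'])
E
```

```text
0.0485729238275924 -9.79357560607799
0.044654713774169914 -10.217261065021521
0.04081603458665491 -9.807789822894787
0.0361742852370505 -9.248749706589818
-11.382519343353618
[ 0.49119687 -0.18624098  0.30300935]
```

```bash
python3 -m creep '-1 0.06 -0.06 -0.08 0; -1 0.09 -0.08 -0.17 0; -1 0.091 -0.08 -0.25 0; -1 0.091 -0.08 -0.25 0; -1 0.091 -0.08 -0.3 0; -1 0.091 -0.08 -0.348 0; -1 0.091 -0.08 -0.348 0; 1 0.091 -0.08 -0.348 0; 1 0.091 -0.08 -0.348 0; 1 0.091 -0.08 -0.348 0; 1 0.091 -0.08 -0.348 0; 1 0.091 -0.08 -0.348 0' 8; python3 -m creep '1 0 0 0 0.018; 1 0 0 0 0.035; 1 0 0 0 0.035; -1 0 0 0 0.035; -1 0 0 0 0.035; -1 0 0 0 0.035;  -1 0 0 0 0.035; -1 0 0 0.08 0.05; -1 -0.09 0.08 0.25 0.05; -1 -0.09 0.08 0.348 0.05; -1 -0.09 0.08 0.348 0.05; -1 -0.09 0.08 0.348 0.05'
python3 - <<'E'
from h import *
import pickle
c=cap('wrist'); pickle.dump(c,open('w3.pkl','wb'))
u=proj(c,[[.547,-.234,.105]])[0]
x,y=(int(max(0,u[0]-50)),int(max(0,u[1]-60))); print(x,y)
cv2.imwrite('pics/w3c.png',cv2.resize(c['image'][y:y+100,x:x+100],(600,600),interpolation=cv2.INTER_CUBIC))
E
```

```text
t: 8.32
eef_pos: [0.5475, -0.2336, 0.0964]
orientation: [-0.001, 0.986, -0.166, 0.001]
ft_force: [1.8, 3.2, 6.7]
finger_gap: 0.0628
grip_force: 8.0
t: 9.82
eef_pos: [0.4934, -0.1864, 0.3072]
orientation: [-0.0, 0.996, -0.088, 0.003]
ft_force: [0.7, 0.8, -0.9]
finger_gap: 0.0884
grip_force: 0.0
314 86
```

View pics/w3c.png

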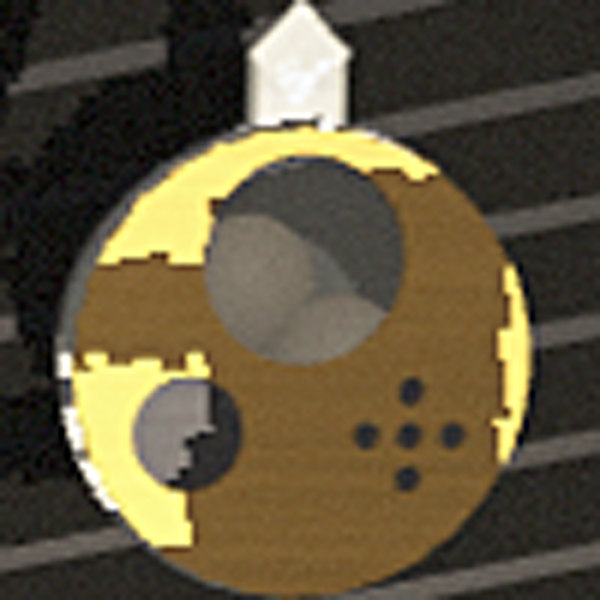

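Now the large hole is at crop (305,259), the small hole at (187,434), the five-hole group at (409,436), the dial centre at (303,361), and the tab tip at (301,2) with its base centre at (299,115).

```bash
python3 - <<'E'
from h import *
import pickle
c=pickle.load(open('w3.pkl','rb')); f=lambda x,y:(314+x/6,86+y/6)
C=onz(c,f(303,361),.105)[0]; print(C)
for nm,p,z,off in(('big',(305,259),.105,0),('small',(187,434),.105,120),('five',(409,436),.105,-120),('tip',(301,2),.090,0),('tab',(299,80),.090,0)):
    v=onz(c,f(*p),z)[0]-C; th=np.degrees(np.arctan2(v[1],v[0])); print(nm,np.hypot(*v[:2]),th,(th-off+180)%360-180)
v=onz(c,f(301,2),.09)-onz(c,f(299,115),.09);print(np.degrees(np.arctan2(v[0,1],v[0,0])))
P=[onz(c,f(*p),.105)[0] for p in((187,434),(409,436))];v=P[0]-P[1];print('s-f',np.degrees(np.arctan2(v[1],v[0]))-90)
d=pickle.load(open('c0.pkl','rb'))
P=[onz(d['top'],p,.006) for p in((377,209),(445,208),(447,278),(376,279))];print(np.mean(P,0))
E
```

```text
[ 0.54702238 -0.23441975  0.105     ]
big 0.013636670143430786 -9.547997251612001 -9.547997251612003
small 0.018840624566715907 111.79307865769863 -8.20692134230137
five 0.018311457577837618 -134.01517783805593 -14.015177838055934
tip 0.04821676037471266 -9.881667686172555 -9.881667686172563
tab 0.03795318549348118 -9.855920768972315 -9.855920768972311
-9.489425624239587
s-f -10.58303592544712
[[ 0.52914659 -0.24103606  0.006     ]]
```

```bash
python3 -m creep '-1 0.06 -0.05 -0.08 0; -1 0.09 -0.08 -0.17 0; -1 0.09 -0.08 -0.25 0; -1 0.09 -0.08 -0.25 0; -1 0.09 -0.08 -0.34 0; -1 0.09 -0.08 -0.418 0; -1 0.09 -0.08 -0.418 0; 1 0.09 -0.08 -0.418 0; 1 0.09 -0.08 -0.418 0; 1 0.09 -0.08 -0.418 0; 1 0.09 -0.08 -0.418 0; 1 0.09 -0.08 -0.418 0' 10
```

```text
t: 11.38
eef_pos: [0.5485, -0.2323, 0.0556]
orientation: [-0.002, 0.996, -0.088, 0.002]
ft_force: [-0.5, 6.3, 7.7]
finger_gap: 0.067
grip_force: 10.0
```

```bash
python3 -m creep '1 0.016 -0.003 0.005 0; 1 0.031 -0.0055 0.008 0; 1 0.047 -0.008 0.01 0; 1 0.0637 -0.011 0.01 0; 1 0.0637 -0.011 0.01 0'; python3 - <<'E'
from h import *
a=cap('scene')['image'][140:240,190:320]
cv2.imwrite('pics/s2.png',cv2.resize(a,(780,600),interpolation=cv2.INTER_CUBIC))
E
```

```text
t: 12.0
eef_pos: [0.5863, -0.24, 0.0609]
orientation: [-0.001, 0.996, -0.088, 0.001]
ft_force: [-0.0, 3.9, 7.8]
finger_gap: 0.0668
grip_force: 10.0
```

View pics/s2.png

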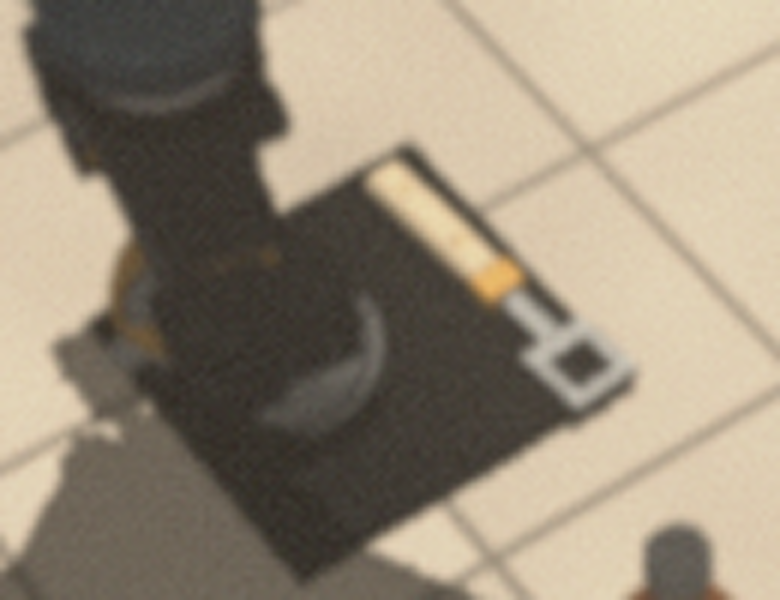

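The shaker has tilted about its front rim: the underside crescent shows at about (330,380), and the opener is undisturbed. I'll continue the tumble.

```bash
python3 -m creep '1 0.016 -0.003 -0.004 0; 1 0.032 -0.0057 -0.008 0; 1 0.047 -0.008 -0.015 0; 1 0.0614 -0.0108 -0.023 0; 1 0.07 -0.012 -0.03 0; 1 0.0783 -0.0138 -0.037 0; 1 0.083 -0.0147 -0.042 0; 1 0.0873 -0.0154 -0.047 0; 1 0.0873 -0.0154 -0.047 0'; python3 -m creep '1 0 0 0 0; 1 0 0 0 0; 1 0 0 0 0; 1 0 0 0 0; 1 -0.05 0 0.1 0; 1 -0.1 0 0.2 0; 1 -0.1 0 0.3 0; 1 -0.1 0 0.3 0;1 -0.1 0 0.3 0' 50
python3 - <<'E'
from h import *
import pickle
d={n:cap(n) for n in('scene','top','wrist')}; pickle.dump(d,open('c4.pkl','wb'))
o=get_obs(); G=o['eef_pos']+[0,0,.019]; ims=[]
for n in d:
    u=proj(d[n],G)[0]; x=int(np.clip(u[0]-60,0,520)); y=int(np.clip(u[1]-60,0,360)); print(n,u,x,y); ims.append(cv2.resize(d[n]['image'][y:y+120,x:x+120],(266,266),interpolation=cv2.INTER_CUBIC))
w=d['wrist']['image'][:, :]
cv2.imwrite('pics/s4.png',np.hstack([cv2.resize(w,(355,266)),ims[0]]))
E
```

```text
t: 13.18
eef_pos: [0.6363, -0.2501, 0.0305]
orientation: [0.0, 0.996, -0.089, -0.001]
ft_force: [-0.4, 4.1, -1.2]
finger_gap: 0.0672
grip_force: 9.9
t: 14.3
eef_pos: [0.5773, -0.2498, 0.2106]
orientation: [0.0, 0.996, -0.088, 0.0]
ft_force: [-0.2, 0.6, -6.5]
finger_gap: 0.0666
grip_force: 50.0
scene [217.90735049 142.36048424] 157 82
top [436.74426949 209.77550766] 376 149
wrist [316.45007799 345.96312065] 256 285
```

View pics/s4.png

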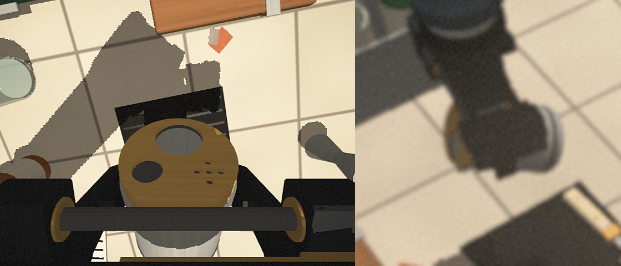

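Wrist view: the dial appears as an ellipse, centre about (321,305) at full resolution, with the large hole at (323,252), the small hole at (265,308) and the five holes at (375,310). I'll work out the tilt from these points.

```bash
cat >> h.py <<'E'
def shaker_pose(c,pts):  # pts: big, small, five, left, right, tabside edge (pixels)
    a=np.radians(120); r=.0185
    B=np.array([[.0145,0,.099],[r*np.cos(a),r*np.sin(a),.099],[r*np.cos(a),-r*np.sin(a),.099],[0,.0315,.099],[0,-.0315,.099],[.0315,0,.099]])
    ok,rv,tv=cv2.solvePnP(B,np.array(pts,float),np.array(c['mtx']),np.array(c['distortion']),flags=cv2.SOLVEPNP_SQPNP)
    ok,rv,tv=cv2.solvePnP(B,np.array(pts,float),np.array(c['mtx']),np.array(c['distortion']),rv,tv,True)
    pr=cv2.projectPoints(B,rv,tv,np.array(c['mtx']),np.array(c['distortion']))[0].reshape(-1,2)
    R=cv2.Rodrigues(np.array(c['rvec'],float))[0]; Rb=R.T@cv2.Rodrigues(rv)[0]
    o=R.T@(tv.reshape(3)-np.array(c['tvec'],float).reshape(3))
    return o,Rb,np.abs(pr-pts).max()
E
python3 - <<'E'
from h import *
import pickle
c=pickle.load(open('c4.pkl','rb'))['wrist']; im=c['image']
h=cv2.cvtColor(im,cv2.COLOR_BGR2HSV); m=cv2.inRange(h,(8,90,50),(35,255,255)); m[:200]=0;m[368:]=0;m[:,:205]=0;m[:,440:]=0
n,l,s,_=cv2.connectedComponentsWithStats(m); i=1+np.argmax(s[1:,4]); M=(l==i).astype(np.uint8)
print(s[i])
cs,hi=cv2.findContours(M,cv2.RETR_CCOMP,cv2.CHAIN_APPROX_NONE)
for k,q in enumerate(cs):
    if hi[0][k][3]>=0 and len(q)>8: print('hole',cv2.minEnclosingCircle(q),cv2.contourArea(q),q.reshape(-1,2).mean(0))
for r in range(260,340,8):
    xs=np.where(M[r])[0]; print(r,xs.min(),xs.max())
xs=np.where(M.any(0))[0]; print(xs.min(),xs.max())
col=[ (x,np.where(M[:,x])[0].min()) for x in range(300,345,8)]; print(col)
E
```

```text
[  213   213   218   155 23194]
hole ((377.5, 328.5), 5.700977325439453) 51.5 [377.28 328.92]
hole ((397.0, 311.5), 5.2202534675598145) 39.0 [397.         311.36363636]
hole ((375.5, 311.0), 5.590270042419434) 42.5 [375.73913043 310.91304348]
hole ((354.5, 310.5), 5.522780418395996) 42.0 [354.5 310.5]
hole ((374.0, 294.0), 5.099119663238525) 35.0 [374.         294.09090909]
hole ((265.0, 310.0), 28.6357421875) 1694.0 [265.05223881 309.76119403]
hole ((322.5, 254.0), 43.546051025390625) 3707.5 [322.26368159 253.03482587]
260 225 417
268 220 422
276 217 425
284 215 427
292 214 428
300 213 429
308 214 430
316 214 427
324 217 426
332 219 424
213 430
[(300, np.int64(215)), (308, np.int64(214)), (316, np.int64(213)), (324, np.int64(213)), (332, np.int64(214)), (340, np.int64(215))]
```

```bash
python3 - <<'E'
from h import *
import pickle
c=pickle.load(open('c4.pkl','rb'))['wrist']
o,R,e=shaker_pose(c,[(322.4,253.5),(265,309.9),(375.7,311),(213,301),(430,303),(321,213)])
print('origin',o,'err',e); ax=R[:,2]; print('axis',ax,'tilt',np.degrees(np.arccos(ax[2])),'tabdir',R[:,0], 'top',o+.099*ax)
G=np.array([.5773,-.2498,.2296]); print('grip h',(G-o)@ax, 'off',(G-o)-((G-o)@ax)*ax)
E
```

```text
origin [ 0.65059159 -0.26494559  0.16111945] err 7.614136609111085
axis [-0.47718749  0.09418272  0.87374007] tilt 29.10378733512947 tabdir [ 0.85957138 -0.15683176  0.48635465] top [ 0.60335003 -0.2556215   0.24761971]
grip h 0.096234487452869 off [-0.0273697   0.00608196 -0.01560337]
```

```bash
cat > sp.py <<'E'
from h import *
def pose2(c,pts,G,tilt0,phi,h=.069):
    """solvePnP refined from a guess: tilt tilt0 towards azimuth phi, axis through grasp point G"""
    a=np.radians(120); r=.0185
    B=np.array([[.0145,0,.099],[r*np.cos(a),r*np.sin(a),.099],[r*np.cos(a),-r*np.sin(a),.099],[0,.0315,.099],[0,-.0315,.099],[.0315,0,.099]])
    from scipy.spatial.transform import Rotation as Q
    Rb=(Q.from_euler('z',phi,degrees=True)*Q.from_euler('y',tilt0,degrees=True)).as_matrix()
    o=G-h*Rb[:,2]; R=cv2.Rodrigues(np.array(c['rvec'],float))[0]; t=np.array(c['tvec'],float).reshape(3)
    rv=cv2.Rodrigues(R@Rb)[0]; tv=(R@o+t).reshape(3,1); K=np.array(c['mtx']); D=np.array(c['distortion'])
    ok,rv,tv=cv2.solvePnP(B,np.array(pts,float),K,D,rv,tv,True,flags=cv2.SOLVEPNP_ITERATIVE)
    pr=cv2.projectPoints(B,rv,tv,K,D)[0].reshape(-1,2); Rb=R.T@cv2.Rodrigues(rv)[0]; o=R.T@(tv.reshape(3)-t); ax=Rb[:,2]
    print('err',np.abs(pr-pts).max(),'tilt',np.degrees(np.arctan2(ax[:2]@[np.cos(np.radians(phi)),np.sin(np.radians(phi))],ax[2])),'axis',ax,'tab',Rb[:,0],'origin',o,'grip h',(G-o)@ax,'off',(G-o)-((G-o)@ax)*ax)
E
python3 - <<'E'
from sp import *
import pickle
c=pickle.load(open('c4.pkl','rb'))['wrist']
for t in(50,70,80): pose2(c,[(322.4,253.5),(265,309.9),(375.7,311),(213,301),(430,303),(321,213)],np.array([.5773,-.2498,.2296]),t,-10)
E
```

```text
err 10.587495949954018 tilt 57.75521112558549 axis [ 0.83290264 -0.14700624  0.53353759] tab [ 0.52330333 -0.10448925 -0.84571604] origin [ 0.52067445 -0.24099912  0.19139463] grip h 0.06884135946783794 off [-0.00071259  0.00131923  0.00147592]
err 10.587496122661378 tilt 57.75521160684827 axis [ 0.83290264 -0.14700624  0.53353758] tab [ 0.52330332 -0.10448925 -0.84571605] origin [ 0.52067444 -0.24099912  0.19139463] grip h 0.06884135933436675 off [-0.00071259  0.00131923  0.00147592]
err 10.587496414923635 tilt 57.7552113730653 axis [ 0.83290264 -0.14700623  0.53353758] tab [ 0.52330332 -0.10448926 -0.84571604] origin [ 0.52067444 -0.24099912  0.19139463] grip h 0.06884135941421313 off [-0.00071259  0.00131923  0.00147592]
```

```bash
cat >> sp.py <<'E'
def tilt(c,pts,G,phi,t0=75):
    """tilt and grip height from big/small/five hole pixels, axis through G"""
    from scipy.optimize import least_squares
    from scipy.spatial.transform import Rotation as Q
    a=np.radians(120); r=.0185
    B=np.array([[.0145,0,.099],[r*np.cos(a),r*np.sin(a),.099],[r*np.cos(a),-r*np.sin(a),.099]])
    def f(p):
        Rb=(Q.from_euler('z',phi+p[2],degrees=True)*Q.from_euler('y',p[0],degrees=True)).as_matrix()
        return (proj(c,(B-[0,0,p[1]/1e3])@Rb.T+G)-np.array(pts)).ravel()
    for t in (t0-25,t0,t0+25):
        s=least_squares(f,[t,69,0]); print('tilt,h,dphi',s.x.round(1),'err',np.abs(s.fun).max().round(1))
E
python3 - <<'E'
from sp import *
import pickle
c=pickle.load(open('c4.pkl','rb'))['wrist']
tilt(c,[(322.4,253.5),(265,309.9),(375.7,311)],np.array([.5773,-.2498,.2296]),-10)
E
```

```text
tilt,h,dphi [65.4 69.1 -2.3] err 1.7
tilt,h,dphi [65.4 69.1 -2.3] err 1.7
tilt,h,dphi [65.4 69.1 -2.3] err 1.7
```

```bash
python3 -m creep '1 -0.025 0.05 0.05 0; 1 -0.05 0.12 0.1 0.01; 1 -0.08 0.2 0.15 0.02; 1 -0.11 0.28 0.15 0.03; 1 -0.14 0.37 0.15 0.04; 1 -0.17 0.46 0.15 0.055; 1 -0.2 0.55 0.15 0.055; 1 -0.22 0.63 0.15 0.055; 1 -0.24 0.7 0.15 0.055; 1 -0.245 0.733 0.15 0.055; 1 -0.245 0.733 0.15 0.055; 1 -0.245 0.733 0.15 0.055' 50
python3 - <<'E'
from h import *
import pickle
d={n:cap(n) for n in('top','wrist','scene')}; pickle.dump(d,open('c5.pkl','wb'))
o=get_obs(); print(o['q'])
c=d['wrist']; print(proj(c,[[.541,.192,.105],[.541-.045,.192,.105],[.541,.192+.045,.105]]))
cv2.imwrite('pics/w5.png',c['image'])
T=pickle.load(open('c0.pkl','rb'))['top']; g=cv2.cvtColor(T['image'],cv2.COLOR_BGR2GRAY)
cr=cv2.resize(g[195:280,185:275],None,fx=6,fy=6,interpolation=cv2.INTER_CUBIC)
for rng in((100,118),(118,145)):
    k=cv2.HoughCircles(cv2.GaussianBlur(cr,(9,9),2),cv2.HOUGH_GRADIENT,1,60,param1=80,param2=25,minRadius=rng[0],maxRadius=rng[1])
    if k is not None:
        for q in k[0][:3]:
            uv=(185+q[0]/6-.4,195+q[1]/6-.4); print(q[2]/6,uv,onz(T,uv,.105))
print(np.linalg.norm(proj(T,[.541+.048,.19,.105])-proj(T,[.541,.19,.105])))
E
```

```text
t: 15.95
eef_pos: [0.4304, 0.1881, 0.3009]
orientation: [0.001, 1.0, -0.003, 0.0]
ft_force: [0.4, -1.1, -6.2]
finger_gap: 0.0663
grip_force: 50.0
[-1.49128897  0.28674436  1.19063446  1.96737104 -0.30141488  1.08458141
 -1.74897599]
[[312.35431481  79.82046139]
 [313.04921106 139.15250291]
 [255.05672458  80.21956603]]
21.646108884801496
```

View pics/w5.png

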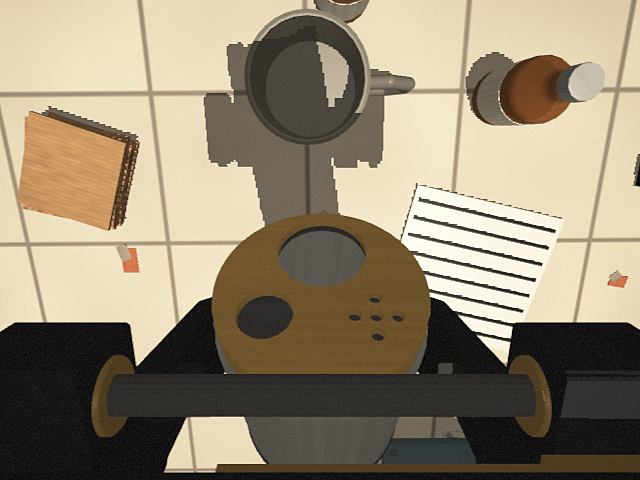

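Wrist view: the tankard rim spans columns 245–370 and rows 10–145, so its centre is about (307.5,77), with the handle to the right. Dasher A is at (540,90). The dial's big hole is at (322,257), the small at (265,317) and the five-hole group at (376,318).

```bash
python3 - <<'E'
from sp import *
import pickle
d=pickle.load(open('c5.pkl','rb')); c=d['wrist']
P=onz(c,[(245,77),(370,77),(307,10),(307,145),(307.5,77)],.105); print(P[:,:2],(P[0]+P[1])/2,(P[2]+P[3])/2, np.linalg.norm(P[0]-P[1]),np.linalg.norm(P[2]-P[3]))
C0=pickle.load(open('c0.pkl','rb')); print(tri(c,(307.5,77),C0['top'],(222.5,233)))
S=C0['scene']; print('scene rim pred',proj(S,[[.54,.195,.105]]))
tilt(c,[(322,257),(265,317.5),(376,318)],np.array([.4304,.1881,.3199]),0)
E
```

```text
[[0.54339477 0.24475725]
 [0.54276155 0.14678311]
 [0.58976646 0.19540915]
 [0.49140429 0.19701395]
 [0.54307823 0.19577894]] [0.54307816 0.19577018 0.105     ] [0.54058538 0.19621155 0.105     ] 0.09797618504306588 0.09837525670220257
(array([0.54434657, 0.1962289 , 0.08753933]), np.float64(0.0015072449227643775))
scene rim pred [[354.65143863 307.10366902]]
tilt,h,dphi [61.1 69.2 -3.9] err 3.0
tilt,h,dphi [61.1 69.2 -3.9] err 3.0
tilt,h,dphi [61.1 69.2 -3.9] err 3.0
```

```bash
python3 -m creep '1 0.04 0.005 0 0; 1 0.09 0.01 -0.03 0; 1 0.14 0.013 -0.08 0; 1 0.162 0.013 -0.14 0; 1 0.162 0.013 -0.2 0; 1 0.162 0.013 -0.25 0; 1 0.162 0.013 -0.25 0; 1 0.162 0.013 -0.25 0' 50
```

```text
t: 17.1
eef_pos: [0.5282, 0.1974, 0.1523]
orientation: [-0.0, 1.0, -0.003, 0.001]
ft_force: [0.2, -0.0, -5.4]
finger_gap: 0.0662
grip_force: 50.0
```

```bash
python3 -m creep '1 0 0 0 0; 1 0 0 0 0; 1 0 0 -0.005 0; 1 0 0 -0.01 0; 1 0 0 -0.015 0; 1 0 0 -0.02 0' 9
```

```text
t: 17.85
eef_pos: [0.5295, 0.198, 0.1408]
orientation: [-0.001, 1.0, -0.002, 0.002]
ft_force: [2.9, -0.2, 3.5]
finger_gap: 0.0672
grip_force: 9.0
```

```bash
cat >> sp.py <<'E'
def look(phi,t0=75):
    c=cams.capture('wrist'); o=get_obs(); im=c['image']; h=cv2.cvtColor(im,cv2.COLOR_BGR2HSV)
    m=cv2.inRange(h,(8,90,40),(35,255,255)); m[:150]=0;m[372:]=0;m[:,:190]=0;m[:,460:]=0
    n,l,s,_=cv2.connectedComponentsWithStats(m); i=1+np.argmax(s[1:,4]); M=(l==i).astype(np.uint8)
    cs,hi=cv2.findContours(M,cv2.RETR_CCOMP,cv2.CHAIN_APPROX_NONE)
    H=sorted([(cv2.contourArea(q),tuple(cv2.fitEllipse(q)[0])) for k,q in enumerate(cs) if hi[0][k][3]>=0 and len(q)>8],reverse=True)
    print('dial box',s[i],[(round(a),tuple(np.round(p))) for a,p in H])
    f=[p for a,p in H[2:] if a<250]
    if len(H)>=3: tilt(c,[H[0][1],H[1][1],np.mean(f,0)],o['eef_pos']+[0,0,.019],phi,t0)
    return c
E
python3 - <<'E'
from sp import *
import pickle
c=look(0,70); pickle.dump(c,open('w6.pkl','wb'))
E
```

```text
dial box [  213   211   217   161 24791] [(3286, (np.float64(321.0), np.float64(247.0))), (1510, (np.float64(265.0), np.float64(300.0))), (34, (np.float64(377.0), np.float64(317.0))), (30, (np.float64(354.0), np.float64(300.0))), (25, (np.float64(375.0), np.float64(300.0))), (23, (np.float64(397.0), np.float64(300.0))), (17, (np.float64(374.0), np.float64(285.0)))]
tilt,h,dphi [66.9 66.1 -2.9] err 2.5
tilt,h,dphi [66.9 66.1 -2.9] err 2.5
tilt,h,dphi [66.9 66.1 -2.9] err 2.5
```

```bash
python3 -m creep '1 0 0 -0.004 0; 1 0 0 -0.008 0; 1 0 0 -0.012 0; 1 0 0 -0.016 0; 1 0 0 -0.016 0' 8; python3 -c "
from sp import *
look(0,75)"
```

```text
t: 18.52
eef_pos: [0.5276, 0.1977, 0.1296]
orientation: [0.0, 1.0, -0.002, 0.0]
ft_force: [1.5, -0.0, 3.8]
finger_gap: 0.0669
grip_force: 8.0
dial box [  216   212   210   155 23520] [(2030, (np.float64(321.0), np.float64(240.0))), (912, (np.float64(267.0), np.float64(278.0)))]
```

```bash
python3 -m creep '1 0 0 -0.005 0; 1 0 0 -0.01 0; 1 0 0 -0.015 0; 1 0 0 -0.02 0; 1 0 0 -0.025 0; 1 0 0 -0.026 0; 1 0 0 -0.026 0; 1 0 0 -0.026 0' 8; python3 -c "
from sp import *
import pickle
c=look(0,95); 
h=cv2.cvtColor(c['image'],cv2.COLOR_BGR2HSV); m=cv2.inRange(h,(8,90,40),(35,255,255)); print([(r,int(m[r,200:460].sum()/255)) for r in range(190,372,10)])
pickle.dump({'w':c,'s':cap('scene'),'t':cap('top')},open('c7.pkl','wb'))
"
```

```text
t: 19.58
eef_pos: [0.5288, 0.1977, 0.1148]
orientation: [-0.0, 1.0, -0.002, 0.002]
ft_force: [3.8, -0.1, 6.5]
finger_gap: 0.0654
grip_force: 7.4
dial box [  204   200   235   158 27507] [(1846, (np.float64(321.0), np.float64(226.0))), (850, (np.float64(261.0), np.float64(261.0)))]
[(190, 0), (200, 7), (210, 135), (220, 106), (230, 130), (240, 225), (250, 231), (260, 182), (270, 208), (280, 228), (290, 225), (300, 221), (310, 213), (320, 201), (330, 183), (340, 153), (350, 102), (360, 0), (370, 0)]
```

```bash
python3 - <<'E'
from sp import *
import pickle
from scipy.optimize import least_squares
from scipy.spatial.transform import Rotation as Q
c=pickle.load(open('c7.pkl','rb'))['w']; h=cv2.cvtColor(c['image'],cv2.COLOR_BGR2HSV); m=cv2.inRange(h,(8,90,40),(35,255,255)); m[:150]=0;m[372:]=0;m[:,:190]=0;m[:,460:]=0
xs=np.where(m.any(0))[0]; x0,x1=xs.min(),xs.max(); r0=np.where(m[:,x0+1])[0].mean(); r1=np.where(m[:,x1-1])[0].mean(); rt=np.where(m[:,321])[0].min()
print((x0,r0),(x1,r1),rt)
G=get_obs()['eef_pos']+[0,0,.019]; a=np.radians(120); r=.0185
B=np.array([[.0145,0,.099],[r*np.cos(a),r*np.sin(a),.099],[.0315,0,.099]])
obs=np.array([(321,226),(261,261),(321,rt)])
dist=lambda t:(np.array([np.sin(t),0,np.cos(t)]))
def f(p):
    R=Q.from_euler('y',p[0],degrees=True).as_matrix(); P=(B-[0,0,p[1]/1e3])@R.T+G+[0,p[3]/1e3,p[2]/1e3]
    ang=np.linspace(0,2*np.pi,60); E=np.c_[.0315*np.cos(ang),.0315*np.sin(ang),0*ang+.099]; e2=E.copy(); e2[:,2]=.085
    pe=proj(c,(np.r_[E,e2]-[0,0,p[1]/1e3])@R.T+G+[0,p[3]/1e3,p[2]/1e3])
    return np.r_[(proj(c,P)-obs).ravel()[:6],pe[:,0].min()-x0,pe[:,0].max()-x1]
for t in(60,75,90):
    s=least_squares(f,[t,69,0,0],x_scale=[10,10,5,5],diff_step=1e-4); print(s.x.round(1),s.fun.round(1))
print(get_obs()['torque'])
E
```

```text
(np.int64(204), np.float64(259.88235294117646)) (np.int64(438), np.float64(256.5)) 200
[77.4 56.   9.8 -2.1] [ 0.3 -3.2 -1.5  1.1  0.3  2.   0.9  0. ]
[77.4 56.   9.8 -2.1] [ 0.3 -3.2 -1.5  1.1  0.3  2.   0.9  0. ]
[77.4 56.   9.8 -2.1] [ 0.3 -3.2 -1.5  1.1  0.3  2.   0.9  0. ]
[-0.04844084 -0.64513482  0.05976451]
```

```bash
python3 -m creep '1 0 0 0 0; 1 0 0 0 0; 1 0 0 0 0; 1 0 0 0.05 0; 1 0 0 0.12 0; 1 0 0 0.2 0; 1 0.005 -0.03 0.24 0; 1 0.015 -0.1 0.24 0; 1 0.03 -0.19 0.24 0; 1 0.04 -0.28 0.24 0; 1 0.05 -0.37 0.24 0; 1 0.06 -0.46 0.24 0' 50; python3 -c "
from sp import *
import pickle
c=look(0,95);pickle.dump(cap('top'),open('t8.pkl','wb'))"
```

```text
t: 21.22
eef_pos: [0.5614, -0.0787, 0.2561]
orientation: [-0.001, 1.0, -0.002, -0.002]
ft_force: [0.8, 0.1, -5.9]
finger_gap: 0.0642
grip_force: 50.0
dial box [  190   200   249   164 29246] [(2072, (np.float64(321.0), np.float64(227.0))), (964, (np.float64(260.0), np.float64(265.0)))]
```

```bash
python3 -m creep '1 0.005 -0.08 0 0; 1 0.01 -0.17 -0.02 0; 1 0.01 -0.24 -0.08 0; 1 0.01 -0.27 -0.16 0; 1 0.01 -0.27 -0.24 0; 1 0.01 -0.27 -0.31 0; 1 0.01 -0.27 -0.345 0; 1 0.01 -0.27 -0.355 0; 1 0.01 -0.27 -0.355 0' 50; python3 - <<'E'
from h import *
import pickle
T0=pickle.load(open('c0.pkl','rb'))['top']['image'];T1=pickle.load(open('t8.pkl','rb'))['image']
g=lambda i:np.float32(cv2.cvtColor(i,cv2.COLOR_BGR2GRAY))[205:265,192:272]
print('tankard shift px',cv2.phaseCorrelate(g(T0),g(T1),cv2.createHanningWindow((80,60),cv2.CV_32F)))
E
```

```text
t: 22.45
eef_pos: [0.5696, -0.2405, 0.0457]
orientation: [0.0, 1.0, -0.002, 0.0]
ft_force: [0.8, 0.2, -5.2]
finger_gap: 0.0647
grip_force: 49.9
tankard shift px ((-1.157820048061879, -0.6866658506947019), 0.9744655362764995)
```

```bash
python3 -m creep '1 0 0 -0.008 0; 1 0 0 -0.016 0; 1 0 0 -0.022 0; 1 0 0 -0.022 0' 50
```

```text
t: 22.95
eef_pos: [0.569, -0.2402, 0.0315]
orientation: [-0.0, 1.0, -0.002, -0.0]
ft_force: [-0.5, 0.3, -6.0]
finger_gap: 0.0647
grip_force: 50.0
```

```bash
python3 -m creep '1 0 0 -0.004 0; 1 0 0 -0.008 0; 1 0 0 -0.008 0' 50;  python3 -m creep '1 0 0 -0.004 0; 1 0 0 -0.008 0; 1 0 0 -0.008 0' 50
```

```text
t: 23.32
eef_pos: [0.5691, -0.2402, 0.0267]
orientation: [-0.0, 1.0, -0.002, -0.0]
ft_force: [0.4, 0.2, -5.5]
finger_gap: 0.0645
grip_force: 50.0
t: 23.7
eef_pos: [0.5696, -0.2404, 0.0224]
orientation: [0.0, 1.0, -0.002, 0.0]
ft_force: [1.0, 0.5, -1.9]
finger_gap: 0.0645
grip_force: 49.4
```

```bash
python3 -m creep '1 0 0 -0.002 0; 1 0 0 -0.002 0; -0.58 0 0 -0.002 0; -0.58 0 0 -0.002 0; -0.58 0 0 0.006 0; -0.58 0.01 0 0.014 0; -0.58 0.017 0 0.018 0; -0.58 0.017 0 0.018 0; 1 0.017 0 0.018 0; 1 0.017 0 0.018 0; 1 0.017 0 0.018 0' 8; python3 -c "
from sp import *
import pickle
c=look(0,80);pickle.dump(c,open('w9.pkl','wb'))"
```

```text
t: 25.08
eef_pos: [0.5796, -0.2403, 0.0329]
orientation: [0.0, 1.0, -0.002, 0.0]
ft_force: [0.1, 0.5, 0.3]
finger_gap: 0.0671
grip_force: 8.0
dial box [  221   212   201   126 19462] [(1209, (np.float64(321.0), np.float64(232.0))), (492, (np.float64(269.0), np.float64(260.0)))]
```

```bash
cat >> sp.py <<'E'
def fit2(c,big,small,G,t0=80,h0=66):
    from scipy.optimize import least_squares
    from scipy.spatial.transform import Rotation as Q
    a=np.radians(120); r=.0185; B=np.array([[.0145,0,.099],[r*np.cos(a),r*np.sin(a),.099]])
    def f(p):
        R=Q.from_euler('zyz',[p[3],p[0],0][::1],degrees=True).as_matrix() if 0 else Q.from_euler('y',p[0],degrees=True).as_matrix()
        return (proj(c,(B-[0,0,p[1]/1e3])@R.T+G+[0,p[2]/1e3,0])-[big,small]).ravel()
    s=least_squares(f,[t0,h0,0]); print('tilt,h,dy',s.x.round(1),'err',np.abs(s.fun).max().round(1))
E
python3 - <<'E'
from sp import *
import pickle
G=get_obs()['eef_pos']+[0,0,.019]
fit2(pickle.load(open('w9.pkl','rb')),(321,232),(269,260),G)
E
```

```text
tilt,h,dy [83.9 62.  -2.3] err 0.9
```

```bash
python3 -m creep '1 0 0 0 0; 1 0 0 0 0; 1 0 0 0 0; 1 -0.002 0 0.05 0; 1 -0.005 0 0.12 0; 1 -0.01 0 0.2 0; 1 -0.015 0.03 0.27 0; 1 -0.02 0.1 0.33 0; 1 -0.03 0.18 0.36 0; 1 -0.04 0.27 0.36 0; 1 -0.05 0.36 0.36 0; 1 -0.06 0.45 0.36 0' 50; python3 -m creep '1 -0.01 0.08 0 0; 1 -0.02 0.16 0 0; 1 -0.03 0.22 0 0; 1 -0.04 0.26 0 0; 1 -0.045 0.28 0 0; 1 -0.052 0.28 0 0;1 -0.052 0.28 -0.01 0'
```

```text
t: 26.62
eef_pos: [0.5415, 0.0314, 0.2478]
orientation: [-0.0, 1.0, -0.002, -0.001]
ft_force: [0.4, 0.2, -6.7]
finger_gap: 0.0664
grip_force: 50.0
t: 27.5
eef_pos: [0.5122, 0.1961, 0.2429]
orientation: [0.0, 1.0, -0.003, 0.0]
ft_force: [0.3, -0.2, -6.2]
finger_gap: 0.0665
grip_force: 50.0
```

```bash
python3 -m creep '1 0 0.003 -0.05 0; 1 0 0.003 -0.11 0; 1 0 0.003 -0.16 0; 1 0 0.003 -0.185 0; 1 0 0.003 -0.193 0; 1 0 0.003 -0.193 0' 50; python3 -c "
from sp import *
c=look(0,80)
fit2(c,*[(321,232),(269,260)],get_obs()['eef_pos']+[0,0,.019])"
```

```text
t: 28.25
eef_pos: [0.5126, 0.1989, 0.1278]
orientation: [-0.0, 1.0, -0.003, 0.0]
ft_force: [-1.0, -0.6, -5.3]
finger_gap: 0.0668
grip_force: 50.0
dial box [  220   210   203   134 20307] [(1402, (np.float64(321.0), np.float64(232.0))), (596, (np.float64(269.0), np.float64(262.0)))]
tilt,h,dy [84.  62.3 -2.8] err 0.9
```

```bash
python3 -m creep '1 0 0 0 0; 1 0 0 -0.005 0; 1 0.005 0 -0.009 0; 1 0.01 0 -0.013 0; 1 0.015 0 -0.017 0; 1 0.021 0 -0.02 0; 1 0.027 0 -0.023 0; 1 0.027 0 -0.023 0' 7; python3 -c "
from sp import *
c=look(0,80)"
```

```text
t: 29.3
eef_pos: [0.5291, 0.1998, 0.1134]
orientation: [-0.0, 1.0, -0.002, 0.001]
ft_force: [0.5, -0.4, 2.1]
finger_gap: 0.0676
grip_force: 7.0
dial box [ 228  234  187   51 9071] []
```

```bash
python3 -m creep '1 0.005 0 -0.002 0; 1 0.01 0 -0.004 0; 1 0.01 0 -0.004 0; 1 0.01 0 -0.004 0' 7;  python3 -m creep '1 0 0 0 0; 1 0 0 0 0; 1 0 0 0.06 0; 1 -0.03 0 0.06 0; 1 0.02 0 0.06 0; 1 -0.03 0 0.06 0; 1 0.01 0 0.06 0; 1 0 0.02 0.08 0; 1 0 -0.02 0.05 0; 1 0 0 0.08 0; 1 0 0 0.05 0; 1 0 0 0.06 0' 50; python3 -c "
from sp import *
import pickle
c=look(0,80); pickle.dump({'w':c,'s':cap('scene'),'t':cap('top')},open('c10.pkl','wb')); print(get_obs()['ft_force'])"
```

```text
t: 29.85
eef_pos: [0.5347, 0.1996, 0.1109]
orientation: [-0.0, 1.0, -0.002, 0.0]
ft_force: [1.0, 1.2, 0.1]
finger_gap: 0.0663
grip_force: 7.0
t: 31.35
eef_pos: [0.532, 0.1994, 0.1445]
orientation: [0.001, 1.0, -0.002, -0.002]
ft_force: [-1.0, -0.9, -5.4]
finger_gap: 0.0664
grip_force: 50.0
dial box [  225   230   191    70 11976] []
[ 0.53278126  0.70870316 -5.42278557]
```

```bash
python3 -m creep '1 0 0 0.06 0; 1 0 0 0.14 0; 1 0 0 0.22 0; 1 -0.01 0 0.28 0; 1 -0.03 0 0.28 0; 1 -0.06 0 0.28 0; 1 -0.1 0 0.28 0; 1 -0.14 0 0.28 0; 1 -0.17 0 0.28 0; 1 -0.17 0 0.28 0' 50; python3 - <<'E'
from sp import *
import pickle
d={n:cap(n) for n in('wrist','top','scene')}; pickle.dump(d,open('c11.pkl','wb')); c=d['wrist']
u=proj(c,[[.542,.198,.02],[.542,.198,.105],[.542+.045,.198,.105],[.542,.243,.105]]); print(u)
C=u[1]; R=np.linalg.norm(u[3]-u[1]); rm=R*11.5/45*.85
im=c['image']; x,y=int(C[0]-R*1.3),int(max(0,C[1]-R*1.3)); cr=im[y:int(C[1]+R*1.3),x:int(C[0]+R*1.3)]
g=cv2.resize(cv2.cvtColor(cr,cv2.COLOR_BGR2GRAY),None,fx=4,fy=4,interpolation=cv2.INTER_CUBIC)
k=cv2.HoughCircles(cv2.GaussianBlur(g,(7,7),2),cv2.HOUGH_GRADIENT,1,4*rm,param1=60,param2=16,minRadius=int(4*rm*.75),maxRadius=int(4*rm*1.35))
print(rm, None if k is None else [(round(q[0]/4+x),round(q[1]/4+y),round(q[2]/4,1)) for q in k[0]])
small=cv2.resize(cv2.cvtColor(cr,cv2.COLOR_BGR2GRAY),(32,32),interpolation=cv2.INTER_AREA)
for r in small: print(' '.join('%3d'%v for v in r))
E
```

```text
t: 32.75
eef_pos: [0.4298, 0.1995, 0.3131]
orientation: [-0.0, 1.0, -0.001, -0.002]
ft_force: [0.7, -0.3, -4.9]
finger_gap: 0.0664
grip_force: 50.0
[[320.45713949  88.16893447]
 [320.3502084   78.27706822]
 [320.21843958  16.06386727]
 [264.88469405  78.38348365]]
12.048364458544485 [(294, 109, np.float32(11.5)), (343, 108, np.float32(11.6)), (324, 60, np.float32(11.0)), (288, 83, np.float32(11.0)), (329, 28, np.float32(12.4)), (291, 36, np.float32(13.0)), (349, 37, np.float32(12.1)), (358, 10, np.float32(14.0)), (376, 29, np.float32(12.0))]
218 218 218 218 218 218 218 218 218 218 217 218 216 201 186 144 177 189  84 105 112 115 109 138 142 131 123 117 127 216 221 221
218 218 219 219 218 219 219 219 218 219 196 158 141 145 154 161 161 151 142 130 124 117 113 120 116 120 120 115 188 221 222 222
218 218 218 219 219 219 219 220 205 152 146 149 121  84  73  62  61  78  94 126 153 139 125 120 116 122 111 148 222 222 222 222
219 219 219 219 219 220 221 190 139 153  94  60  59  53  53  61  63  62  62  60  66 111 153 131  99  96 171 222 222 223 223 223
219 219 220 220 220 221 180 146 127  65 
[... 2843 characters left out ...]
  70  69  69  69  60  61  66  82 104 102 103 103 118 228 226
101 101 101 101 101 101 102 101  78  66  63  59  62  69  70  69  70  70  68  63  61  66  66  90 103 103 103 103 103 118 229 226
100 100 101 101 102 102 101 101 102  94  73  66  67  63  64  64  64  64  64  66  66  80  99 104 104 103 103 103 103 118 228 226
100 100 101 101 102 102 102 102 102 102 103  96  85  75  70  64  67  70  79  89 102 104 104 104 103 104 103 103 103 118 228 225
100 100 101 101 102 103 102 101 102 102 103 103 103 103 104  75 101 106 105 104 104 104 104 103 103 103 104 103 104 128 227 225
100 101 101 102 102 102 102 102 103 103 103 103 103 103 104  75 100 104 105 104 104 104 103 103 103 104 104 102 103 146 225 225
```

All four mints lie in the tankard, at wrist pixels (324,60), (288,83), (294,109) and (343,108). I'll take the shaker back to the mat.

```bash
python3 -m creep '1 0.02 -0.08 0 0; 1 0.05 -0.18 0 0; 1 0.08 -0.28 0 0; 1 0.12 -0.38 0 0; 1 0.16 -0.48 0 0; 1 0.2 -0.57 -0.05 0; 1 0.23 -0.65 -0.13 0; 1 0.255 -0.71 -0.22 0; 1 0.259 -0.733 -0.31 0; 1 0.259 -0.733 -0.38 0; 1 0.259 -0.733 -0.42 0; 1 0.259 -0.733 -0.42 0' 50; python3 -m creep '1 0 0 -0.01 0; 1 0 0 -0.02 0; 1 0 0 -0.03 0; 1 0 0 -0.03 0' 50
```

```text
t: 34.4
eef_pos: [0.5872, -0.2398, 0.0614]
orientation: [-0.001, 1.0, -0.002, -0.001]
ft_force: [-0.1, -0.3, -5.2]
finger_gap: 0.0659
grip_force: 50.0
t: 34.9
eef_pos: [0.5877, -0.24, 0.0447]
orientation: [-0.0, 1.0, -0.002, -0.0]
ft_force: [-0.4, 1.0, -5.9]
finger_gap: 0.0662
grip_force: 50.0
```

```bash
python3 -m creep '1 0 0 -0.004 0; 1 0 0 -0.008 0; 1 0 0 -0.008 0' 50; python3 -m creep '1 0 0 -0.004 0; 1 0 0 -0.008 0; 1 0 0 -0.008 0' 50
```

```text
t: 35.28
eef_pos: [0.5877, -0.2402, 0.0399]
orientation: [-0.0, 1.0, -0.002, -0.0]
ft_force: [0.6, -0.3, -6.0]
finger_gap: 0.0664
grip_force: 50.0
t: 35.65
eef_pos: [0.5876, -0.2402, 0.035]
orientation: [-0.0, 1.0, -0.002, -0.0]
ft_force: [0.5, -1.1, -6.0]
finger_gap: 0.0666
grip_force: 50.0
```

```bash
python3 -m creep '1 0 0 -0.004 0; 1 0 0 -0.008 0; 1 0 0 -0.008 0' 50; python3 -m creep '1 0 0 -0.004 0; 1 0 0 -0.008 0; 1 0 0 -0.008 0' 50
```

```text
t: 36.02
eef_pos: [0.5877, -0.2405, 0.0339]
orientation: [-0.001, 1.0, -0.002, 0.0]
ft_force: [-10.4, 6.7, 26.0]
finger_gap: 0.0661
grip_force: 50.0
t: 36.4
eef_pos: [0.586, -0.2409, 0.0314]
orientation: [-0.002, 1.0, -0.003, -0.001]
ft_force: [-21.7, 11.0, 51.0]
finger_gap: 0.0667
grip_force: 50.0
```

```bash
python3 -m creep '1 0 0 0.008 0; 1 0 0 0.008 0; 1 -0.01 0 0.008 0; 1 -0.02 0 0.008 0; 1 -0.03 0 0.008 0; 1 -0.038 0 0.007 0; 1 -0.045 0 0.006 0; 1 -0.045 0 0.006 0' 6; python3 -c "
from sp import *
look(0,80)"
```

```text
t: 37.4
eef_pos: [0.5642, -0.2411, 0.0309]
orientation: [0.001, 1.0, -0.002, 0.003]
ft_force: [4.6, -0.1, 7.0]
finger_gap: 0.0666
grip_force: 6.0
dial box [  198   178   248   193 33571] [(3213, (np.float64(321.0), np.float64(213.0))), (1557, (np.float64(258.0), np.float64(264.0))), (12, (np.float64(387.0), np.float64(279.0)))]
tilt,h,dphi [61.3 50.4 -3.4] err 4.9
tilt,h,dphi [61.3 50.4 -3.4] err 4.9
tilt,h,dphi [61.3 50.4 -3.4] err 4.9
```

```bash
python3 -m creep '-0.58 0 0 0 0; -0.58 0 0 0 0; -0.58 0 0 0.006 0; -0.58 0.01 0 0.006 0' 6; cat >> sp.py <<'E'
def fit3(c,tl=79,zax=None):
    """dial top-centre world position (x,y,z) and tilt from big/small holes + dial width"""
    from scipy.optimize import least_squares
    from scipy.spatial.transform import Rotation as Q
    h=cv2.cvtColor(c['image'],cv2.COLOR_BGR2HSV); m=cv2.inRange(h,(8,90,40),(35,255,255)); m[:120]=0;m[372:]=0;m[:,:170]=0;m[:,480:]=0
    n,l,s,_=cv2.connectedComponentsWithStats(m); i=1+np.argmax(s[1:,4]); M=(l==i).astype(np.uint8); x0=s[i][0]; x1=x0+s[i][2]-1; rt=np.where(M[:,315:327].any(1))[0].min()
    cs,hi=cv2.findContours(M,cv2.RETR_CCOMP,cv2.CHAIN_APPROX_NONE)
    H=sorted([(cv2.contourArea(q),cv2.fitEllipse(q)[0]) for k,q in enumerate(cs) if hi[0][k][3]>=0 and len(q)>8],reverse=True)[:2]
    a=np.radians(120); r=.0185; B=np.array([[.0145,0,0],[r*np.cos(a),r*np.sin(a),0],[.0315,0,0]]); ang=np.linspace(0,2*np.pi,80)
    E=np.c_[.0315*np.cos(ang),.0315*np.sin(ang),0*ang]; E=np.r_[E,E-[0,0,.014]]
    G=get_obs()['eef_pos']
    def f(p):
        R=Q.from_euler('y',p[0],degrees=True).as_matrix(); T=G+p[1:]/1e3; pe=proj(c,E@R.T+T)
        return np.r_[(proj(c,B@R.T+T)-np.array([H[0][1],H[1][1],(321,rt)])).ravel()[[0,1,2,3,5]],pe[:,0].min()-x0,pe[:,0].max()-x1]
    s=least_squares(f,[70,30,0,20],x_scale=[10,10,5,10],diff_step=1e-4); print('tilt, top centre minus TCP (mm)',s.x.round(1),'res',s.fun.round(1))
    ax=np.array([np.sin(np.radians(s.x[0])),0,np.cos(np.radians(s.x[0]))]); print('bottom centre world',G+s.x[1:]/1e3-.099*ax,'axis z at TCP x, rel grasp: h',99-s.x[1]/ax[0],'dz',s.x[3]-s.x[1]*ax[2]/ax[0]-19)
E
python3 -c "
from sp import *
c=look(0,80); fit3(c)"
```

```text
t: 37.95
eef_pos: [0.5666, -0.2405, 0.0331]
orientation: [0.0, 1.0, -0.003, -0.0]
ft_force: [0.1, 0.3, 0.4]
finger_gap: 0.07
grip_force: 0.0
dial box [  217   155   211   105 18270] [(517, (np.float64(322.0), np.float64(169.0))), (150, (np.float64(268.0), np.float64(187.0)))]
tilt, top centre minus TCP (mm) [81.  56.9 -2.7 20.6] res [ 0.5 -2.  -1.   0.7  1.3  0.6  0. ]
bottom centre world [ 0.52713429 -0.24294232  0.03822913] axis z at TCP x, rel grasp: h 41.36795482376774 dz -7.413831172877188
```

```bash
python3 -m creep '-0.58 0.02 0 0.001 0; -0.58 0.04 0 0.001 0; -0.58 0.052 0 0.001 0; -0.58 0.052 0 0.001 0; 1 0.052 0 0.001 0; 1 0.052 0 0.001 0; 1 0.052 0 0.001 0; 1 0.052 0 0.01 0; 1 0.052 0 0.03 0; 1 0.052 0 0.05 0; 1 0.052 0 0.08 0; 1 0.052 0 0.08 0' 6; python3 -c "
from sp import *
c=look(0,80); fit3(c)"
```

```text
t: 39.5
eef_pos: [0.6, -0.2407, 0.083]
orientation: [0.001, 1.0, -0.002, 0.002]
ft_force: [2.2, 0.1, -4.9]
finger_gap: 0.0673
grip_force: 6.0
dial box [ 228  306  186   66 8556] []Traceback (most recent call last):
  File "<string>", line 3, in <module>
    c=look(0,80); fit3(c)
                  ~~~~^^^
  File "sp.py", line 56, in fit3
    s=least_squares(f,[70,30,0,20],x_scale=[10,10,5,10],diff_step=1e-4); print('tilt, top centre minus TCP (mm)',s.x.round(1),'res',s.fun.round(1))
    return func(*args, **kwargs)
    vector_fun = VectorFunction(
        fun_wrapped,
    ...<6 lines>...
        workers=workers
    )
    self._update_fun()
    ~~~~~~~~~~~~~~~~^^
    self.f = self.fun_wrapped(xp_copy(self.x))
             ~~~~~~~~~~~~~~~~^^^^^^^^^^^^^^^^^
    return np.atleast_1d(self.fun(x))
                         ~~~~~~~~^^^
    return self.f(x, *self.args, **self.kwargs)
           ~~~~~~^^^^^^^^^^^^^^^^^^^^^^^^^^^^^^
  File "sp.py", line 55, in f
    return np.r_[(proj(c,B@R.T+T)-np.array([H[0][1],H[1][1],(321,rt)])).ravel()[[0,1,2,3,5]],pe[:,0].min()-x0,pe[:,0].max()-x1]
                                            ~^^^
IndexError: list index out of range
```

```bash
python3 - <<'E'
from sp import *
from scipy.spatial.transform import Rotation as Q
c=cap('wrist'); G=get_obs()['eef_pos']+[0,0,.019]; ang=np.linspace(0,6.28,60)
E=np.c_[.0315*np.cos(ang),.0315*np.sin(ang),0*ang]; E=np.r_[E,E-[0,0,.014]]
for t in(0,15,30,45,60,80,100):
    R=Q.from_euler('y',t,degrees=True).as_matrix(); p=proj(c,(E+[0,0,.027])@R.T+G); q=proj(c,R@[.0145,0,.027]+G)[0]; print(t,p.min(0).round(),p.max(0).round(),'big',q.round())
h=cv2.cvtColor(c['image'],cv2.COLOR_BGR2HSV); m=cv2.inRange(h,(8,90,40),(35,255,255)); m[:,:170]=0;m[:,480:]=0
print([(r,np.where(m[r])[0].min(),np.where(m[r])[0].max(),int((m[r]>0).sum())) for r in range(296,450,8) if m[r].any()])
g=cv2.cvtColor(c['image'],cv2.COLOR_BGR2GRAY); print([(r,int(g[r,321])) for r in range(200,375,8)])
E
```

```text
0 [205. 274.] [423. 479.] big [314. 348.]
15 [205. 258.] [423. 477.] big [314. 319.]
30 [205. 240.] [423. 464.] big [314. 295.]
45 [207. 230.] [421. 441.] big [314. 276.]
60 [210. 229.] [418. 421.] big [315. 264.]
80 [215. 239.] [413. 383.] big [315. 259.]
100 [222. 258.] [407. 339.] big [315. 264.]
[(312, np.int64(279), np.int64(363), 85), (320, np.int64(259), np.int64(383), 125), (328, np.int64(247), np.int64(395), 149), (336, np.int64(239), np.int64(403), 165), (344, np.int64(235), np.int64(407), 173), (352, np.int64(233), np.int64(409), 168), (360, np.int64(231), np.int64(411), 111), (368, np.int64(229), np.int64(413), 100), (416, np.int64(256), np.int64(385), 130), (424, np.int64(277), np.int64(365), 89), (440, np.int64(411), np.int64(431), 3), (448, np.int64(292), np.int64(326), 26)]
[(200, 91), (208, 89), (216, 93), (224, 92), (232, 98), (240, 87), (248, 87), (256, 88), (264, 92), (272, 95), (280, 94), (288, 90), (296, 95), (304, 91), (312, 87), (320, 88), (328, 85), (336, 85), (344, 95), (352, 91), (360, 87), (368, 89)]
```

```bash
python3 - <<'E'
from sp import *
from scipy.spatial.transform import Rotation as Q
c=cap('wrist'); G=get_obs()['eef_pos']; ang=np.linspace(0,6.28,60)
E=np.c_[.0315*np.cos(ang),.0315*np.sin(ang),0*ang]; E=np.r_[E,E-[0,0,.014]]
for dx in (-.01,0,.01):
  for z in(.1,.105,.11):
   for t in(0,10,25):
    R=Q.from_euler('y',t,degrees=True).as_matrix(); P=np.array([G[0]+dx,G[1],z]); p=proj(c,E@R.T+P); q=proj(c,R@[.0145,0,0]+P)[0]; print(dx,z,t,p.min(0).round(),p.max(0).round(),'big',q.round())
E
```

```text
-0.01 0.1 0 [229. 274.] [404. 441.] big [316. 333.]
-0.01 0.1 10 [229. 277.] [403. 451.] big [316. 330.]
-0.01 0.1 25 [229. 282.] [404. 462.] big [316. 329.]
-0.01 0.105 0 [226. 279.] [406. 451.] big [316. 340.]
-0.01 0.105 10 [226. 281.] [406. 462.] big [316. 337.]
-0.01 0.105 25 [226. 287.] [406. 474.] big [316. 335.]
-0.01 0.11 0 [222. 284.] [409. 462.] big [316. 348.]
-0.01 0.11 10 [223. 286.] [409. 473.] big [316. 345.]
-0.01 0.11 25 [223. 292.] [409. 487.] big [316. 342.]
0 0.1 0 [227. 248.] [405. 419.] big [316. 307.]
0 0.1 10 [227. 252.] [405. 429.] big [316. 305.]
0 0.1 25 [227. 257.] [405. 439.] big [316. 303.]
0 0.105 0 [224. 252.] [408. 429.] big [316. 313.]
0 0.105 10 [224. 256.] [408. 439.] big [316. 311.]
0 0.105 25 [224. 261.] [408. 450.] big [316. 309.]
0 0.11 0 [220. 256.] [411. 439.] big [315. 320.]
0 0.11 10 [221. 260.] [411. 449.] big [316. 317.]
0 0.11 25 [220. 265.] [411. 462.] big [316. 316.]
0.01 0.1 0 [225. 222.] [407. 397.] big [316. 280.]
0.01 0.1 10 [225. 226.] [406. 405.] big [316. 278.]
0.01 0.1 25 [225. 230.] [407. 414.] big [316. 277.]
0.01 0.105 0 [222. 225.] [410. 405.] big [315. 285.]
0.01 0.105 10 [222. 229.] [409. 415.] big [316. 283.]
0.01 0.105 25 [222. 233.] [410. 424.] big [316. 282.]
0.01 0.11 0 [218. 228.] [413. 415.] big [315. 291.]
0.01 0.11 10 [218. 233.] [413. 425.] big [315. 289.]
0.01 0.11 25 [218. 237.] [413. 436.] big [316. 288.]
```

```bash
python3 - <<'E'
from sp import *
c=cap('wrist'); im=c['image']; h=cv2.cvtColor(im,cv2.COLOR_BGR2HSV); m=cv2.inRange(h,(8,90,40),(35,255,255))
for r in range(300,436,4):
    row=m[r,200:440]>0; e=np.flatnonzero(np.diff(np.r_[0,row.astype(int),0])); print(r,[(int(a)+200,int(b)+199) for a,b in zip(e[::2],e[1::2]) if b-a>2])
small=cv2.resize(cv2.cvtColor(im[230:470,190:450],cv2.COLOR_BGR2GRAY),(33,30),interpolation=cv2.INTER_AREA)
for i,r in enumerate(small): print(230+8*i,' '.join('%3d'%v for v in r))
E
```

```text
300 []
304 [(293, 348)]
308 [(277, 365)]
312 [(267, 375)]
316 [(259, 383)]
320 [(253, 389)]
324 [(248, 394)]
328 [(244, 398)]
332 [(240, 401)]
336 [(238, 404)]
340 [(235, 406)]
344 [(234, 408)]
348 [(233, 300), (342, 409)]
352 [(232, 290), (353, 410)]
356 [(231, 283), (359, 411)]
360 [(230, 279), (363, 412)]
364 [(229, 278), (364, 413)]
368 [(229, 280), (362, 413)]
372 [(228, 283), (358, 414)]
376 []
380 []
384 []
388 []
392 []
396 []
400 []
404 []
408 []
412 []
416 [(254, 388)]
420 [(260, 382)]
424 [(270, 372)]
428 [(286, 356)]
432 []
230 116 116 113 111 109 106 103  96  83  86  88  85  89  90  89  90  90  91  90  88  90  90  88  85  90  90  59  58  56  53  51  49  47
238  19  16  17  18  18  19  19  55  84  86  87  86  89  91  90  90  88  90  90  89  90  89  88  85  92  99  19  19  20  20  21  20  20
246  20  19  20  20  20  20  20  68  84  86  88  86  90  91  90  88  88  88  89  89  90  90  88  86  86 108  28  20  20  20  18  20  20
254  20  20  20  20  19  20  24  79  84  87  88  87  90  90  88  87  89  88  87  88  89  89  89  85  84 104  43  19  18  17  18  18  17
262  16  17  1
[... 2821 characters left out ...]
  39  39  39  40  39
430 141  36  36  37  38  37  36  37  37  37  37  38  37  36  53  62  66  65  53  39  36  38  38  39  39  37  37  32  31  34  33  35  37
438 145  26  23  23  27  32  33  36  39  38  38  39  38  33  39  36  31  26  30  34  38  42  45  50  55  60  67  72  80  88  85  43  39
446 121 108 120 130 141 151 160  52  33  33  31  29  29  79  81  78  93 111 113 116 127 133 138 139 153 160 166 167 177 184 187  94  38
454 204 180 148 139 126 178 209  82  46  51  57  67  81 140 152 154 183 203 209 214 219 222 226 229 230 232 232 226 230 234 232 113  37
462 199 128  33  46  61  86 102  84  82  91  98 101 100 100 102 101 105 109 110 110 110 109 109 108 109 108 108 100 104 108 108  79  61
```

```bash
cat > mk.py <<'E'
from sp import *
c=cap('wrist'); h=cv2.cvtColor(c['image'],cv2.COLOR_BGR2HSV); m=cv2.inRange(h,(8,90,40),(35,255,255))
for r in range(230,436,12):
    row=m[r,200:440]>0; e=np.flatnonzero(np.diff(np.r_[0,row.astype(int),0])); L=[(int(a)+200,int(b)+199) for a,b in zip(e[::2],e[1::2]) if b-a>2]
    if L: print(r,L)
E
python3 -m creep '1 0 0 0 0; 1 0 0 0 0; 1 0 0 0 0; 1 0 0 0 0' 5; python3 mk.py
```

```text
t: 40.2
eef_pos: [0.5985, -0.2402, 0.0813]
orientation: [-0.0, 1.0, -0.002, 0.0]
ft_force: [1.2, 2.4, 4.9]
finger_gap: 0.067
grip_force: 5.0
302 [(317, 325)]
314 [(263, 379)]
326 [(246, 396)]
338 [(236, 405)]
350 [(233, 296), (347, 409)]
362 [(230, 278), (364, 412)]
422 [(265, 377)]
```

```bash
cat > ft.py <<'E'
from sp import *
import sys
from scipy.optimize import least_squares
from scipy.spatial.transform import Rotation as Q
def ft(c,rf,rb,rh,w):
    G=get_obs()['eef_pos']
    B=np.array([[.0315,0,-.014],[-.0315,0,0],[.0285,0,0],[0,.0315,0],[0,-.0315,0]])
    def f(p):
        R=Q.from_euler('y',p[0],degrees=True).as_matrix(); u=proj(c,B@R.T+G+np.array([p[1],0,p[2]])/1e3)
        return np.r_[u[0,1]-rf,u[1,1]-rb,u[2,1]-rh,abs(u[4,0]-u[3,0])-w]
    for t in(-50,-20,10):
        s=least_squares(f,[t,0,30]); th=np.radians(s.x[0]); ax=np.array([np.sin(th),np.cos(th)]); top=(G[[0,2]]*1e3+s.x[1:]); bot=top-99*ax
        print('tilt',s.x[0].round(1),'top',top.round(1),'bottom',bot.round(1),'low edge z',(bot[1]-33.5*abs(ax[0])).round(1),'h',(ax@(np.array([G[0],G[2]+.019])*1e3-bot)).round(1),'res',s.fun.round(1))
E
python3 - <<'E'
from ft import *
ft(cap('wrist'),302,431,345,186)
E
```

```text
tilt -27.3 top [585.8 109.8] bottom [631.2  21.8] low edge z 6.5 h 84.7 res [-0.7  0.1  0.6 -0.2]
tilt -27.3 top [585.8 109.8] bottom [631.2  21.8] low edge z 6.5 h 84.7 res [-0.7  0.1  0.6 -0.2]
tilt -27.3 top [585.8 109.8] bottom [631.2  21.8] low edge z 6.5 h 84.7 res [-0.7  0.1  0.6 -0.2]
```

```bash
python3 -m creep '1 0 0 0 0; 1 0 0 0 0; 1 0 0 0.02 0; 1 0 0 0.04 0; 1 -0.05 0 0.04 0; 1 -0.1 0 0.04 0; 1 -0.15 0 0.04 0; 1 -0.15 0 0.04 0; 1 -0.15 0 0.02 0; 1 -0.15 0 0.008 0; 1 -0.15 0 0.003 0; 1 -0.15 0 0.003 0' 40; python3 mk.py
```

```text
t: 41.8
eef_pos: [0.5081, -0.2403, 0.0824]
orientation: [0.0, 1.0, -0.002, -0.0]
ft_force: [-0.0, 0.4, -4.9]
finger_gap: 0.0665
grip_force: 40.0
302 [(296, 345)]
314 [(260, 381)]
326 [(244, 397)]
338 [(236, 406)]
350 [(232, 290), (352, 409)]
362 [(229, 278), (364, 412)]
422 [(263, 379)]
```

```bash
python3 -m creep '1 0 0 -0.003 0; 1 0 0 -0.005 0; 1 0.01 0 -0.005 0; 1 0.02 0 -0.005 0; 1 0.03 0 -0.005 0; 1 0.04 0 -0.007 0; 1 0.05 0 -0.01 0; 1 0.06 0 -0.013 0; 1 0.068 0 -0.017 0; 1 0.068 0 -0.017 0' 6; python3 mk.py
```

```text
t: 43.1
eef_pos: [0.5486, -0.2405, 0.0728]
orientation: [-0.0, 1.0, -0.002, -0.0]
ft_force: [-2.6, 0.2, 3.2]
finger_gap: 0.0673
grip_force: 6.0
290 [(277, 365)]
302 [(260, 382)]
314 [(248, 289), (353, 393)]
326 [(240, 280), (362, 401)]
338 [(234, 277), (365, 408)]
350 [(228, 278), (364, 415)]
362 [(224, 284), (357, 418)]
422 [(234, 260), (290, 409)]
434 [(242, 400)]
```

```bash
cat > au.py <<'E'
from ft import *
c=cap('wrist'); h=cv2.cvtColor(c['image'],cv2.COLOR_BGR2HSV); m=cv2.inRange(h,(8,90,40),(35,255,255))>0
col=m[200:372,316:327].mean(1)>.5; rf=200+np.flatnonzero(col)[0]; rh=rf+np.flatnonzero(~col[rf-200:])[0]
lo=np.flatnonzero(m[414:478,316:327].mean(1)>.5); rb=414+lo[0]+ (np.flatnonzero(np.diff(np.r_[lo,999])>1)[0])
w=max((np.flatnonzero(m[r,190:450])[[0,-1]]@[-1,1]) for r in range(rf+20,372)); print(rf,rb,rh,w)
ft(c,rf,rb,rh,w)
E
python3 au.py
```

```text
279 472 303 196
tilt 4.2 top [542.3 107.2] bottom [534.9   8.5] low edge z 6.0 h 84.0 res [ 1.  -0.4 -0.5  0.4]
tilt 4.2 top [542.3 107.2] bottom [534.9   8.5] low edge z 6.0 h 84.0 res [ 1.  -0.4 -0.5  0.4]
tilt 4.2 top [542.3 107.2] bottom [534.9   8.5] low edge z 6.0 h 84.0 res [ 1.  -0.4 -0.5  0.4]
```

```bash
python3 -m creep '1 -0.006 0 0 0; 1 -0.008 0 0 0; 1 -0.008 0 0 0' 4; python3 au.py; python3 -m creep '-0.56 0 0 0 0; -0.56 0 0 0 0; -0.56 0 0 0 0; -0.56 0 0 0 0' 4; python3 au.py
```

```text
t: 43.58
eef_pos: [0.544, -0.24, 0.0722]
orientation: [-0.0, 1.0, -0.002, -0.0]
ft_force: [-0.0, -0.4, -4.2]
finger_gap: 0.0669
grip_force: 4.0
283 472 309 194
tilt 2.1 top [535.8 105.8] bottom [532.1   6.9] low edge z 5.7 h 84.7 res [ 1.  -0.4 -0.6  0.5]
tilt 2.1 top [535.8 105.8] bottom [532.1   6.9] low edge z 5.7 h 84.7 res [ 1.  -0.4 -0.6  0.5]
tilt 2.1 top [535.8 105.8] bottom [532.1   6.9] low edge z 5.7 h 84.7 res [ 1.  -0.4 -0.6  0.5]
t: 44.12
eef_pos: [0.5441, -0.2404, 0.0726]
orientation: [0.0, 1.0, -0.002, 0.0]
ft_force: [-0.6, -0.5, 0.0]
finger_gap: 0.0687
grip_force: 0.0
281 472 307 193
tilt 3.4 top [536.2 105.8] bottom [530.4   6.9] low edge z 5.0 h 85.3 res [ 1.9 -0.8 -1.   0.8]
tilt 3.4 top [536.2 105.8] bottom [530.4   6.9] low edge z 5.0 h 85.3 res [ 1.9 -0.8 -1.   0.8]
tilt 3.4 top [536.2 105.8] bottom [530.4   6.9] low edge z 5.0 h 85.3 res [ 1.9 -0.8 -1.   0.8]
```

```bash
python3 -m creep '-1 0 0 0 0; -1 0 0 0 0; -1 0 0 0 0; -1 0 0 0.05 0; -1 0 0 0.12 0; -1 0 0 0.2 0; -1 -0.05 0 0.3 0; -1 -0.09 0.02 0.38 0; -1 -0.09 0.05 0.38 0; -1 -0.09 0.08 0.38 0; -1 -0.09 0.08 0.38 0' 4; python3 - <<'E'
from h import *
import pickle
d={n:cap(n) for n in('wrist','top','scene')}; pickle.dump(d,open('c20.pkl','wb')); c=d['wrist']
def holes(c,mn=40):
    h=cv2.cvtColor(c['image'],cv2.COLOR_BGR2HSV); m=cv2.inRange(h,(8,90,40),(35,255,255))
    u=proj(c,[[.535,-.24,.105]])[0].astype(int); k=np.zeros_like(m); k[max(0,u[1]-70):u[1]+70,max(0,u[0]-70):u[0]+70]=1; m*=k
    n,l,s,_=cv2.connectedComponentsWithStats(m); i=1+np.argmax(s[1:,4]); M=(l==i).astype(np.uint8)
    e=cv2.fitEllipse(cv2.convexHull(cv2.findNonZero(M))); cs,hi=cv2.findContours(M,cv2.RETR_CCOMP,cv2.CHAIN_APPROX_NONE)
    return e,sorted([(cv2.contourArea(q),cv2.fitEllipse(q)[0]) for k,q in enumerate(cs) if hi[0][k][3]>=0 and len(q)>8],reverse=True),s[i]
e,H,s=holes(c); print(e,s,[(a,np.round(p)) for a,p in H]); C=onz(c,e[0],.103)[0]; print('axis',C)
for a,p in H[:2]:
    v=onz(c,p,.105)[0]-C; print(a,np.hypot(*v[:2]),np.degrees(np.arctan2(v[1],v[0])))
# tab: bright pixels at z=.09 near radius 42
hsv=cv2.cvtColor(c['image'],cv2.COLOR_BGR2HSV); best=[]
for th in range(-40,41,5):
    u=proj(c,[C[0]+.042*np.cos(np.radians(th)),C[1]+.042*np.sin(np.radians(th)),.09])[0].astype(int); best.append((th,int(c['image'][u[1]-1:u[1]+2,u[0]-1:u[0]+2].mean())))
print(best)
from h import *
T0=pickle.load(open('c0.pkl','rb'))['top']['image'];T1=d['top']['image']
g=lambda i,b:np.float32(cv2.cvtColor(i,cv2.COLOR_BGR2GRAY))[b[1]:b[3],b[0]:b[2]]
for nm,b in dict(tank=(192,205,272,265),dashA=(288,217,328,257),dashB=(217,175,257,215),opener=(370,258,450,286),tumbler=(295,150,340,195),coaster=(95,240,155,300),jig=(495,240,540,272)).items():
    print(nm,np.round(cv2.phaseCorrelate(g(T0,b),g(T1,b),cv2.createHanningWindow((b[2]-b[0],b[3]-b[1]),cv2.CV_32F)),2) if 0 else cv2.phaseCorrelate(g(T0,b),g(T1,b),cv2.createHanningWindow((b[2]-b[0],b[3]-b[1]),cv2.CV_32F)))
print(get_obs()['t'],get_obs()['eef_pos'])
E
```

```text
t: 45.55
eef_pos: [0.4902, -0.191, 0.3004]
orientation: [-0.0, 1.0, -0.001, 0.0]
ft_force: [0.5, -1.1, -0.0]
finger_gap: 0.0884
grip_force: 0.0
((380.25872802734375, 161.29498291015625), (77.1636962890625, 79.1148910522461), 39.435848236083984) [ 342  123   78   78 3556] [(965.5, array([381., 144.])), (287.5, array([361., 173.])), (16.0, array([406., 174.])), (16.0, array([398., 173.])), (15.5, array([399., 166.])), (15.0, array([398., 181.])), (15.0, array([391., 174.]))]
axis [ 0.53782074 -0.24206825  0.103     ]
965.5 0.013792674248134544 1.4572443410027387
287.5 0.01868952183387989 121.19330162188017
[(-40, 39), (-35, 38), (-30, 59), (-25, 80), (-20, 57), (-15, 40), (-10, 65), (-5, 98), (0, 95), (5, 186), (10, 57), (15, 16), (20, 18), (25, 22), (30, 23), (35, 21), (40, 19)]
tank ((-1.3775417767024223, -0.5893265326409427), 0.745985173980395)
dashA ((-0.06348196693491914, -0.2276380565904148), 0.9427154660224915)
dashB ((-0.005267901812715081, 0.05446360991818011), 1.0095582312345506)
opener ((-0.08049765747269078, -0.1805363210992681), 0.6508999836444854)
tumbler ((0.5495300434303374, 0.5268411554563848), 0.984600367134)
coaster ((0.05237485231787531, -0.01491663123528042), 0.9790873385800256)
jig ((0.635335969436575, 0.3891997564163798), 0.6726900635494126)
45.7 [ 0.48981776 -0.19318173  0.30054542]
```

```bash
python3 -c "
from station import ctrl
print(ctrl.sign_off())"
```

```text
the job is handed in; nothing more can be done
None
```

I handed the job in at 45.7 s: the dial was set within about 2° of the tab, all four mints are in the tankard, and the empty shaker is upright and released on the mat. The tankard is still standing but shifted by about 3 mm, and the bystanders I checked by camera (both dashers, opener, tumbler, coasters, jigger) had not moved measurably.

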